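# Shut the shaker's retaining gate and lock it with its pin

## Robot

A 6-joint arm with a two-finger parallel gripper is mounted at the origin on the work surface. World frame = base frame: x ahead of the robot, y to its left, z up, the work surface at z = 0. Lengths are in m, angles in rad, forces in N, time in s.
With the tool pointing down it reaches from about 0.35 to 0.775 m from the base axis. Payload 7.3 kg.
Tool frame: the origin (TCP) lies midway between the tips of the shut fingers; the grasp point (between the pads) lies robot.grasp_offset behind it (robot.grasp_offset is the distance from the TCP to the grasp point, in m); z points along the fingers, x is the direction in which the jaws open and shut, and the axes are right-handed (so a half turn about z gives the same grasp; the last joint's range is limited). The gripper opens to 92 mm and grips with 3 to 60 N. Pads are 19 mm wide; open, the fingers measure 130 mm over their backs; the gripper's body (75 mm by 190 mm) begins 47 mm behind the grasp point.
Start: joints at [-1.4, 0.342, 1.524, -0, 1.275, -0.146], TCP at [0.164, -0.499, 0.227] pointing down, gripper open.
Joint ranges: [-2.53, 2.53], [-0.77, 2.02], [0.04, 2.7], [-1, 4.14], [0.28, 2.66], [-3.11, 3.11]. Speed limits (rad/s): [2.57, 2.57, 3.14, 3.14, 3.14, 3.14].

## Interface

Orientations are given as [roll, pitch, yaw] about the fixed x, y, z axes, in that order (R = Rz(yaw) Ry(pitch) Rx(roll)).
In Python, from cell import robot gives the robot as it stands. The module is installed in compiled form; this text tells all that it offers.
- The arm moves only by the tool move_arm, never from a script. Its argument "increments" is a list of rows, each a list of 7 numbers: the finger opening in mm, from 0 to 91.8, then the shift along the tool's x, y, z in mm, then the turn, a rotation vector about the tool's x, y, z in rad. A call has 1 to 12 rows; each row shifts and turns the pose as measured when the row begins, along the tool's axes as they then stand; what a row does not reach is not made up. A row lasts 1/8 s, in which the tool goes at most 62.5 mm and 10.7 degrees, less where a joint would pass 70% of its speed; a pose out of reach is approached as far as the arm can. A call is refused whole if a number of a shift passes 62.5 or a number of a turn 0.188, either way. A call with a gripper value outside its range is refused whole. The fingers move at their own pace and stop on an object; "newtons" is the grip in N (left out, the last holds). Time passes only in rows, so rows that do not move let the fingers close. It gives the time, the measured TCP pose, the force and the opening at its end, in the units of the state.
- robot.observe(): the state, without advancing time (a new reading comes with each control period).
- robot.read_camera(name): name is "side" or "top" or "wrist"; returns a dict with "img" (384x512x3 uint8, red, green, blue), "fx", "fy", "cx", "cy" (pixels), "T" (4x4, takes a point from camera to world coordinates). Camera axes: x right, y down, z forward; pixel columns grow to the right and rows downward; lengths in m; the calibration is good to about 2 mm. A picture is of the moment at which its call begins. There is no depth.
- robot.hand_in(): hands the job in, once; it reports no verdict.
Trained networks look in the newest picture that a camera, given by its name, has taken for a name from the list of things; names that differ only in an ending like _2 or _b are one class to them, and where a whole thing is asked for, a point or a joint stands for the part that bears it (a point fixed in the world has none). Each returns a list of dicts, best first, with "conf" (0 to 1); they miss things now and then, are a little off and sometimes report something else, mostly with a low value. They report only what shows in the picture. A call takes as long as a camera call. They do not tell look-alikes from the thing itself.
- robot.look_for(thing, camera): "rect" ([left, top, width, height] in pixels, round what is visible of it).
The state is a dict: "time": time; "qpos": joint angles; "qvel": joint speeds; "joint_efforts": joint torques, N m; "tool_pos": TCP position; "tool_rot": TCP orientation; "contact_force": force on the tool from outside, world axes, zero at the start; "torque": the same for the moment, N m; "opening": finger opening in m.
Only numpy, scipy, OpenCV 4.12 (cv2) and the standard library are available. Lean on these libraries where they do the work, as an engineer would, in place of code of your own. Each camera call takes 0.05 s, during which the arm holds its last target.

## Task

The tube rack is loaded: swing the orbital shaker's retaining gate fully shut so that its end plate lies in the fork, then take the lock pin from its rest and start it upright, tip down, in the fork's hole and let go of it there. Then take it afresh from above by its orange handle, turn the handle in line with the two ribs on top of the fork, and push the pin past its spring catch until the handle sits flat between the ribs. Leave the pin and gate released, and the racks and containers where they stand.

Things in the scene. Friction and masses are not known exactly. Their poses are not given: they have to be found in the camera images.
- fork_hole (a point): Centre of the pin hole on the fork's top face, 148 mm above the bench. The fork, a grey steel clevis at the shaker's front right corner, mouth to the front, has two level plates 46 (x) by 48 (y) by 10 mm, tops at 148 and 116 mm, through holes 13.5 mm wide with broken edges. Axes: z up, x from the open mouth into the shaker (roughly away from the robot), y left along the shut gate.
- fork_ribs (a point): Point on the hole's axis at the tops of two dark ribs on the fork's upper plate, 5 mm above its face, axes as fork_hole. The ribs run along x, full plate length, 4 mm thick, inner faces 7 mm either side of the hole: the pin seats only with its handle bar along x, between them. The web at the fork's back (23 mm behind the hole) is no higher than the plate.
- catch_ball (a point): Brass spring ball in the side of the fork's lower hole; this point is on the hole's axis, 37 mm below the fork's top face (axes as fork_hole). It holds up a pin that is only dropped in: the tip then stands about 42 mm deep, the handle's underside about 28 mm above the fork. It takes about 8 to 12 N of push to pass it, then some 4 to 8 N on to the seat.
- gate (a joint): Angle of the gate about its upright hinge, which stands 230 mm to the left of the fork hole (along fork_hole's y); 0 = shut against its stop, holes in line; grows as the free end swings out towards the robot (up to 1 rad). It stays where it is left; about 1 to 2 N at the knob moves it.
- gate_knob (a point): Middle of the upright black knob (18 mm across, 26 mm high, 157 mm above the bench) on the middle of the gate's aluminium bar, 115 mm from the hinge and from the gate's hole. The bar is 12 mm thick, 18 mm high, its top 136 mm above the bench. It ends in a plate (lug) 34 by 38 by 16 mm with a 13.5 mm hole, top at 135 mm.
- pin: Lock pin, about 90 g: steel shank 12 mm thick, 70 mm long, its last 10 mm tapering to 6 mm; orange handle, a bar 10 mm thick (pin x), 40 mm long (pin y), 20 mm high (pin z). Origin on the axis at the handle's underside; z points from tip to handle, y along the bar. It starts lying loose and level in the rest, its bar level too.
- pin_tip (a point): End of the pin's tapered tip, on its axis, 70 mm from the handle's underside; same axes as the pin.
- rest: Fixed instrument rest: dark foot 74 by 64 mm, two blue upright plates 4 mm thick, 60 wide, 58 high, notched 15 wide and 9 mm deep. Origin under its middle, z up. The pin lies along its x, tip to +x, axis 55 mm above the bench, handle's underside at x = -35 mm, tip at +35 mm. The plates stand at x = 23 and -27 mm, nothing but the foot (6 mm high) between.
- rack: Tube rack, 134 by 197 mm, with blue and teal capped tubes 85 mm high, standing loose on the shaker behind the gate (its foot 113 mm above the bench). Origin under its middle. A bystander.
- bench_rack: Tube rack, 92 by 176 mm, 85 mm high, standing on the bench. Origin under its middle. A bystander.
- jar: Clear jar with red lid, 60 mm wide, 70 mm high, standing on the bench, upright. Origin under its middle. A bystander.
- spray: White bottle with blue cap, 68 mm wide, 170 mm high, standing on the bench. Origin under its middle. A bystander.
- beaker: Glass beaker, 70 mm wide, 85 mm high, standing on the bench. Origin under its middle. A bystander.
Things that resemble listed ones, but are neither listed nor needed, are in the scene too. What is meant by the pin is not blue, green or red, and is the larger of those in its own colour.

How it is judged:
By the outcome, as a careful person would: the job done as asked, in the order asked, and still so for the second after the job is handed in, with the robot touching nothing.
It also fails if it takes over 72 s, if anything falls off the work surface, if the arm or the gripper's body presses on something with over 40 N, if the wrist force passes 120 N, or if a joint passes its speed limit or range.

## Working session

There is one attempt and no reset: what is moved stays moved. The work goes in short steps, Python scripts to look and compute and a tool call to move; the robot and the scene stay as the last step left them, time stands still between calls to the robot, and variables do not carry over. Pictures are saved under pics/ and viewed, and the job is handed in when it is done.

Besides the shell and the picture viewer there is one more tool, called after ">>>" as a command line: name --pt "numbers of a row" for each row, then --argument value for the rest. move_arm: Moves the arm, as the interface text tells. Its arguments: {"type":"object","properties":{"increments":{"type":"array"},"newtons":{"type":"number"}},"required":["increments"]}

```bash
mkdir -p pics; cat > h.py <<'E'
import numpy as np, cv2
from cell import robot
def snap(cam,fn):
    c=robot.read_camera(cam); cv2.imwrite('pics/'+fn,c['img'][:,:,::-1]); return c
E
python3 - <<'E'
from h import *
s=robot.observe(); print({k:np.round(v,4) for k,v in s.items()}); print(robot.grasp_offset)
for c in ['side','top','wrist']:
    d=snap(c,c+'0.png'); print(c,d['fx'],d['fy'],d['cx'],d['cy'],np.round(d['T'],4).tolist())
    for t in ['pin','gate_knob','rest','fork_hole','gate','rack','jar','spray','beaker','bench_rack']:
        for r in robot.look_for(t,c)[:3]: print(c,t,np.round(r['rect']),round(r['conf'],2))
E
```

```text
{'time': np.float64(0.0), 'qpos': array([-1.4   ,  0.3427,  1.525 ,  0.    ,  1.2754, -0.146 ]), 'qvel': array([-0.0002, -0.0003,  0.    ,  0.0003, -0.0002,  0.0015]), 'joint_efforts': array([-6.00000e-04, -4.31243e+01, -2.44222e+01,  7.19000e-02,
        5.60000e-02, -1.00000e-04]), 'tool_pos': array([ 0.1635, -0.4985,  0.2261]), 'tool_rot': array([-3.1414e+00,  1.5000e-03, -1.2540e+00]), 'contact_force': array([ 0.765 , -0.593 ,  0.3293]), 'torque': array([ 0.0235,  0.0104, -0.0598]), 'opening': np.float64(0.0917)}
0.0188
side 382.1625561831628 382.1625561831628 257.7264246330774 189.06012599145305 [[-0.9987, -0.0057, 0.05, 0.5053], [-0.046, 0.508, -0.8601, 1.0247], [-0.0205, -0.8613, -0.5077, 0.6699], [0.0, 0.0, 0.0, 1.0]]
side pin [277. 227.  22.  21.] 0.69
side pin [348. 302.  19.  33.] 0.66
side pin [323. 274.  20.   4.] 0.59
side gate_knob [233. 157.  56.  36.] 0.66
side rest [270. 246.  37.  37.] 0.76
side fork_hole [127. 149. 165.  86.] 0.66
side gate [126. 147. 162.  86.] 0.7
side gate [233. 158.  55.  37.] 0.55
side rack [144. 139.  56.  55.] 0.95
side jar [278. 148.  15. 
[... 337 characters left out ...]
0095, 0.0024, 0.0537], [-0.0012, -0.1244, -0.9922, 1.4734], [0.0, 0.0, 0.0, 1.0]]
top pin [175. 216.  18.  34.] 0.62
top pin [117. 274.  30.  12.] 0.59
top pin [218. 224.  25.  18.] 0.54
top gate_knob [241. 178.  83.  54.] 0.65
top rest [168. 217.  27.  26.] 0.77
top fork_hole [226.  66. 114. 166.] 0.93
top gate [242. 178.  81.  53.] 0.76
top jar [376. 227.  20.  16.] 0.73
top spray [390. 151.  27.  29.] 0.9
top beaker [ 98. 200.  29.  24.] 0.55
top bench_rack [114. 143.  69.  42.] 0.71
wrist 265.3426571473602 265.3426571473602 253.92648194086382 188.7927925920434 [[0.3117, -0.9121, -0.2663, 0.235], [-0.9502, -0.2996, -0.0862, -0.4759], [-0.0012, 0.2799, -0.96, 0.3839], [0.0, 0.0, 0.0, 1.0]]
```

```bash
python3 - <<'E'
import cv2
a=cv2.imread('pics/top0.png'); cv2.imwrite('pics/top0c.png',cv2.resize(a[50:300,80:430],None,fx=2.2,fy=2.2,interpolation=cv2.INTER_CUBIC))
a=cv2.imread('pics/side0.png'); cv2.imwrite('pics/side0c.png',cv2.resize(a[110:360,110:390],None,fx=2.4,fy=2.4,interpolation=cv2.INTER_CUBIC))
E
```

```text
(no output)
```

View pics/top0c.png

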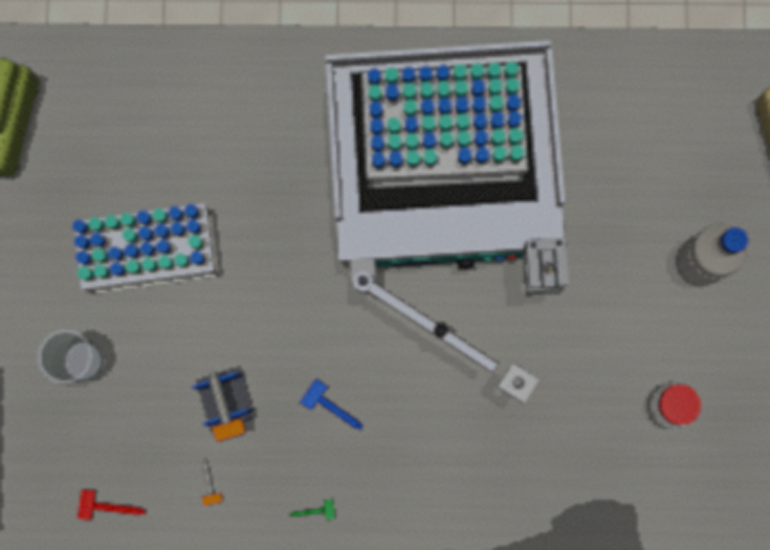

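View pics/side0c.png

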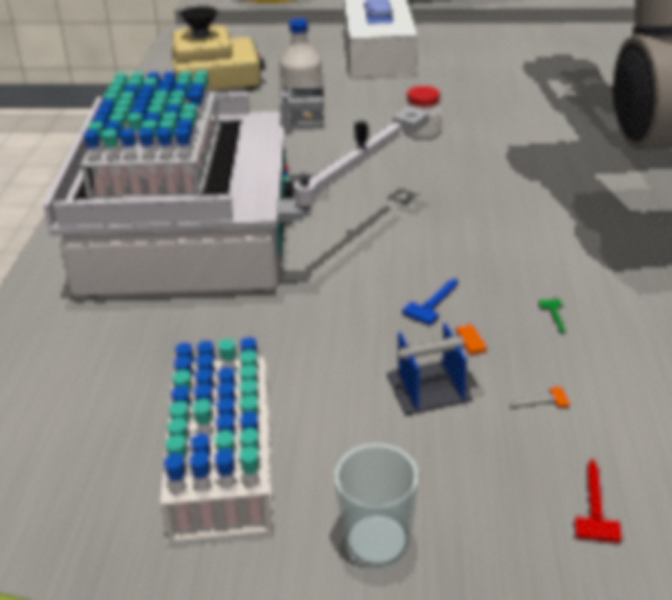

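View pics/wrist0.png

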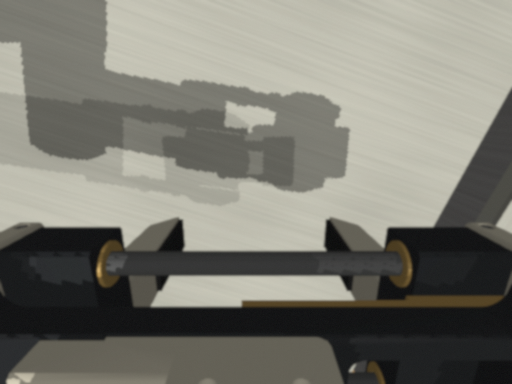

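```bash
cat >> h.py <<'E'
def atz(c,u,v,z):
    d=c['T'][:3,:3]@np.array([(u-c['cx'])/c['fx'],(v-c['cy'])/c['fy'],1]); o=c['T'][:3,3]
    return o+d*(z-o[2])/d[2]
def proj(c,p):
    q=c['T'][:3,:3].T@(np.asarray(p)-c['T'][:3,3]); return c['cx']+c['fx']*q[0]/q[2],c['cy']+c['fy']*q[1]/q[2]
E
python3 - <<'E'
from h import *
c=robot.read_camera('top'); a=c['img'][:,:,::-1]
for n,(x,y),z in [('hinge',(363,281),.136),('knob',(441,327),.17),('lug',(518,382),.135),('fork',(547,267),.148),('handle',(229,429),.06),('shank front',(215,375),.061)]:
    print(n,np.round(atz(c,x/2.2+80,y/2.2+50,z),4))
A=a[150:250,150:350];cv2.imwrite('pics/t1.png',cv2.resize(A,None,fx=4,fy=4,interpolation=cv2.INTER_CUBIC))
A=a[150:200,300:350];cv2.imwrite('pics/t2.png',cv2.resize(A,None,fx=12,fy=12,interpolation=cv2.INTER_CUBIC))
A=a[205:255,160:210];cv2.imwrite('pics/t3.png',cv2.resize(A,None,fx=12,fy=12,interpolation=cv2.INTER_CUBIC))
E
```

```text
hinge [0.6167 0.1048 0.136 ]
knob [0.5562 0.0086 0.17  ]
lug [ 0.4928 -0.0879  0.135 ]
fork [ 0.6345 -0.1228  0.148 ]
handle [0.433  0.2784 0.06  ]
shank front [0.5026 0.2985 0.061 ]
```

View pics/t1.png

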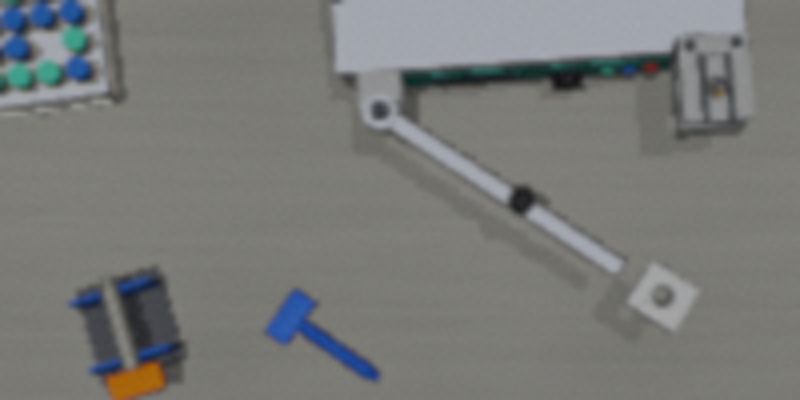

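View pics/t2.png

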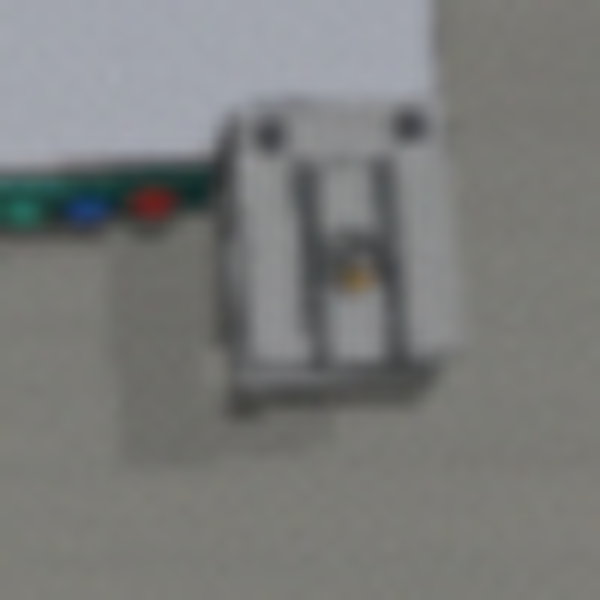

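View pics/t3.png

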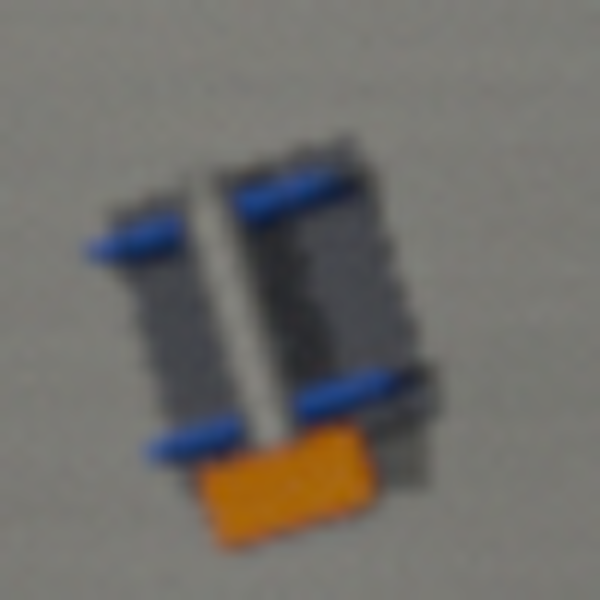

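```bash
python3 - <<'E'
from h import *
c=robot.read_camera('top')
P=lambda x,y,s,ox,oy,z: atz(c,(x+.5)/s-.5+ox,(y+.5)/s-.5+oy,z)
hole=P(352,262,12,300,150,.148); hinge=P(380,109,4,150,150,.136); lug=P(663,296,4,150,150,.135)
r1=P(308,165,12,300,150,.153);r2=P(320,360,12,300,150,.153);r3=P(384,165,12,300,150,.153);r4=P(397,360,12,300,150,.153)
print('hole',hole,'hinge',hinge,'d',np.hypot(*(hole-hinge)[:2]),'lugd',np.hypot(*(lug-hinge)[:2]))
for a,b in((r2,r1),(r4,r3)):print('rib yaw',np.arctan2(*(a-b)[1::-1]*-1) , np.hypot(*(a-b)[:2]))
d=hinge-hole; print('yaw from hinge',np.arctan2(-d[0],d[1]))
d2=hinge-lug; print('gate ang',np.arctan2(-d2[0],d2[1]), d2)
h=[P(x,y,12,160,205,.06) for x,y in((202,467),(362,425),(380,495),(222,550))]; print('handle',np.mean(h,0),np.round(h,4).tolist())
s=[P(x,y,12,160,205,.061) for x,y in((205,185),(268,440))]; print(np.round(s,4), np.arctan2(*(s[0]-s[1])[1::-1]))
pl=[P(x,y,12,160,205,.058) for x,y in((92,248),(348,176),(150,452),(408,377))]; print(np.round(pl,4).tolist(),np.mean(pl,0))
for n,b in [('jar',[376,227,20,16]),('beaker',[98,200,29,24])]:print(n,atz(c,b[0]+b[2]/2,b[1]+b[3]/2,.07))
s=robot.read_camera('side');print(proj(s,hole),proj(s,hinge),proj(s,lug),proj(s,np.mean(h,0)))
a=s['img'][:,:,::-1]
cv2.imwrite('pics/s1.png',cv2.resize(a[140:200,220:310],None,fx=8,fy=8,interpolation=cv2.INTER_CUBIC))
cv2.imwrite('pics/s2.png',cv2.resize(a[230:290,260:330],None,fx=8,fy=8,interpolation=cv2.INTER_CUBIC))
E
```

```text
hole [ 0.63444694 -0.12349062  0.148     ] hinge [0.61900617 0.10586955 0.136     ] d 0.22987932628519983 lugd 0.23100699255668986
rib yaw 0.05442467495369135 0.044641019541077256
rib yaw 0.05787184457411345 0.04464751818260504
yaw from hinge 0.06721963387026862
gate ang -0.5778107682324121 [0.12617404 0.19350541 0.001     ]
handle [0.43326052 0.27915654 0.06      ] [[0.4371, 0.3005, 0.06], [0.4474, 0.2628, 0.06], [0.4309, 0.2581, 0.06], [0.4176, 0.2952, 0.06]]
[[0.504  0.3017 0.061 ]
 [0.4436 0.2849 0.061 ]] 0.27204595377374374
[[0.4889, 0.3288, 0.058], [0.5067, 0.2681, 0.058], [0.4406, 0.3134, 0.058], [0.4589, 0.2525, 0.058]] [0.47378309 0.29068898 0.058     ]
jar [ 0.46649964 -0.29442981  0.07      ]
beaker [0.52437491 0.4837404  0.07      ]
(np.float64(237.84718173167448), np.float64(148.22089836081784)) (np.float64(236.10608583990694), np.float64(186.34100711823385)) (np.float64(280.9376312993226), np.float64(156.58603166255745)) (np.float64(305.6287459323506), np.float64(248.34955029011692))
```

View pics/s1.png

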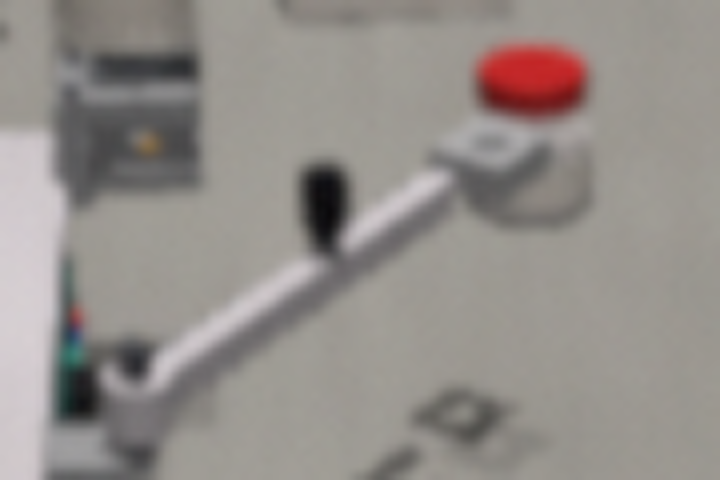

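View pics/s2.png

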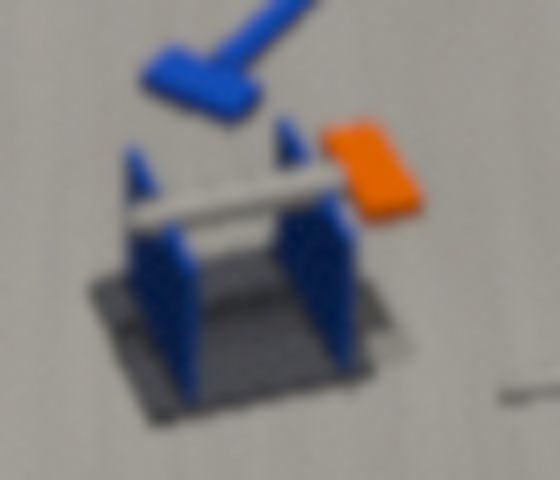

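```bash
cat >> h.py <<'E'
from scipy.spatial.transform import Rotation as Ro, Slerp
def down(yaw): return Ro.from_euler('xyz',[np.pi,0,yaw])
def plan(wps,grip,p0=None,R0=None):
    """wps: list of (pos,Rot,n)"""
    s=robot.observe()
    p=np.array(s['tool_pos']) if p0 is None else p0; R=Ro.from_euler('xyz',s['tool_rot']) if R0 is None else R0
    rows=[]
    for (q,Q,n) in wps:
        rv=(R.inv()*Q).as_rotvec(); q=np.asarray(q,float)
        pp,RR=p,R
        for i in range(1,n+1):
            np_=p+(q-p)*i/n; nR=R*Ro.from_rotvec(rv*i/n)
            sh=RR.inv().apply(np_-pp)*1000; tv=(RR.inv()*nR).as_rotvec()
            rows.append([grip]+np.round(sh,1).tolist()+np.round(tv,3).tolist()); pp,RR=np_,nR
        p,R=q,Q
    print(len(rows)); print(str([[float(x) for x in r] for r in rows]).replace(' ',''))
    return rows
hinge=np.array([.6190,.1059]); ang0=-1.504
def gate(th,r,off,z):
    a=ang0-th; u=np.array([np.cos(a),np.sin(a)]); n=np.array([u[1],-u[0]])
    if n[0]>0:n=-n
    return np.r_[hinge+r*u+off*n,z],down(a)
E
python3 - <<'E'
from h import *
p,R=gate(.66,.15,.045,.23);p2,R2=gate(.66,.15,.045,.12); print(p,R.as_euler('xyz'))
plan([(p,R,11)],0)
plan([(p2,R2,3)],0,p,R)
E
```

```text
[0.49783504 0.00668281 0.23      ] [ 3.14159265  0.         -2.164     ]
11
[[0.0,-34.2,-43.2,-0.3,-0.0,-0.0,0.083],[0.0,-37.7,-40.2,-0.3,-0.0,-0.0,0.083],[0.0,-40.9,-37.0,-0.3,-0.0,-0.0,0.083],[0.0,-43.8,-33.5,-0.3,-0.0,-0.0,0.083],[0.0,-46.4,-29.7,-0.3,-0.0,-0.0,0.083],[0.0,-48.7,-25.8,-0.3,-0.0,-0.0,0.083],[0.0,-50.6,-21.7,-0.3,-0.0,-0.0,0.083],[0.0,-52.3,-17.4,-0.3,-0.0,-0.0,0.083],[0.0,-53.5,-13.1,-0.3,-0.0,-0.0,0.083],[0.0,-54.4,-8.6,-0.3,-0.0,-0.0,0.083],[0.0,-54.9,-4.1,-0.3,-0.0,-0.0,0.083]]
3
[[0.0,0.0,-0.0,36.7,0.0,0.0,0.0],[0.0,0.0,-0.0,36.7,0.0,0.0,0.0],[0.0,0.0,-0.0,36.7,0.0,0.0,0.0]]
```

>>> move_arm --pt "0 -34 -43 0 0 0 0.083" --pt "0 -38 -40 0 0 0 0.083" --pt "0 -41 -37 0 0 0 0.083" --pt "0 -44 -33.5 0 0 0 0.083" --pt "0 -46 -30 0 0 0 0.083" --pt "0 -49 -26 0 0 0 0.083" --pt "0 -50.6 -22 0 0 0 0.083" --pt "0 -52 -17 0 0 0 0.083" --pt "0 -53.5 -13 0 0 0 0.083" --pt "0 -54.4 -8.6 0 0 0 0.083" --pt "0 -55 -4 0 0 0 0.083" --newtons 30

```text
time: 3.18
tool_pos: [0.5154, 0.0129, 0.2277]
tool_rot: [-3.134, -0.0, -2.205]
contact_force: [1.0, -1.4, 0.5]
opening: 0.0002
```

```bash
python3 - <<'E'
from h import *
p,R=gate(.66,.15,.035,.23);p2,R2=gate(.66,.15,.035,.12)
s=robot.observe(); print(s['time'],s['tool_pos'],s['tool_rot'],s['qpos'])
plan([(p,R,4),(p2,R2,3)],0)
E
```

```text
3.175 [0.51543685 0.01289573 0.22768378] [-3.13374109e+00 -3.15494846e-04 -2.20505311e+00] [-0.121136    0.32055807  1.55298126 -0.00433503  1.26137047  2.08522215]
7
[[0.0,3.8,0.1,-0.6,-0.002,-0.0,-0.01],[0.0,3.8,0.2,-0.6,-0.002,-0.0,-0.01],[0.0,3.8,0.2,-0.6,-0.002,-0.0,-0.01],[0.0,3.8,0.2,-0.6,-0.002,-0.0,-0.01],[0.0,0.0,-0.0,36.7,0.0,0.0,0.0],[0.0,0.0,-0.0,36.7,0.0,0.0,0.0],[0.0,0.0,-0.0,36.7,0.0,0.0,0.0]]
```

>>> move_arm --pt "0 15 0 -2 -0.008 0 -0.04" --pt "0 0 0 36 0 0 0" --pt "0 0 0 36 0 0 0" --pt "0 0 0 36 0 0 0" --pt "0 0 0 0 0 0 0"

```text
time: 3.8
tool_pos: [0.5092, 0.0055, 0.1194]
tool_rot: [-3.14, 0.001, -2.156]
contact_force: [-0.3, 0.0, -0.7]
opening: 0.0003
```

```bash
python3 - <<'E'
from h import *
s=robot.observe(); print(s['time'],s['tool_pos'],s['tool_rot'],s['contact_force'])
c=snap('top','top1.png'); cv2.imwrite('pics/top1c.png',cv2.resize(c['img'][130:260,210:370,::-1],None,fx=4,fy=4))
plan([(*gate(t,.15,.0155,.12),1) for t in (.55,.45,.35,.25,.15,.05,0)],0)
E
```

```text
3.8 [0.50924201 0.00553593 0.11940823] [-3.13957142e+00  1.43551163e-03 -2.15647668e+00] [-0.31620348  0.0022694  -0.6735922 ]
7
[[0.0,7.1,-34.7,1.3,-0.005,0.003,-0.103],[0.0,0.8,-15.1,-0.0,0.0,0.0,-0.1],[0.0,0.8,-15.1,-0.0,-0.0,0.0,-0.1],[0.0,0.8,-15.1,-0.0,-0.0,0.0,-0.1],[0.0,0.8,-15.1,-0.0,0.0,0.0,-0.1],[0.0,0.8,-15.1,-0.0,0.0,0.0,-0.1],[0.0,0.6,-7.5,-0.0,0.0,0.0,-0.05]]
```

View pics/top1c.png

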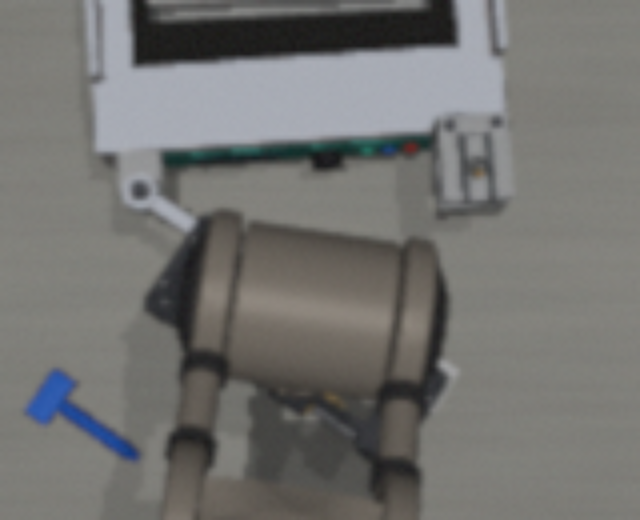

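>>> move_arm --pt "0 4 -16 0 0 0 -0.04" --pt "0 3 -18 0 0 0 -0.063" --pt "0 1 -15 0 0 0 -0.1" --pt "0 1 -15 0 0 0 -0.1" --pt "0 1 -15 0 0 0 -0.1" --pt "0 1 -15 0 0 0 -0.1" --pt "0 1 -10 0 0 0 -0.07"

```text
time: 4.72
tool_pos: [0.6078, -0.0451, 0.1369]
tool_rot: [-3.12, -0.003, -1.565]
contact_force: [-0.1, -0.2, -0.1]
opening: 0.0007
```

```bash
python3 - <<'E'
from h import *
s=robot.observe(); print(s['time'],s['tool_pos'],s['tool_rot'],s['contact_force'])
c=snap('top','top2.png'); cv2.imwrite('pics/top2c.png',cv2.resize(c['img'][130:260,210:370,::-1],None,fx=4,fy=4))
c=snap('side','side2.png'); cv2.imwrite('pics/side2c.png',cv2.resize(c['img'][100:220,180:320,::-1],None,fx=5,fy=5))
plan([(*gate(t,.15,.0155,.12),1) for t in (.05,0)],0)
E
```

```text
4.725 [ 0.60776259 -0.04506335  0.13689257] [-3.12010712e+00 -2.78600191e-03 -1.56452914e+00] [-0.08745175 -0.15719411 -0.08620401]
2
[[0.0,-0.9,2.6,16.8,-0.023,-0.003,-0.013],[0.0,0.6,-7.5,-0.0,0.0,0.0,-0.05]]
```

View pics/top2c.png

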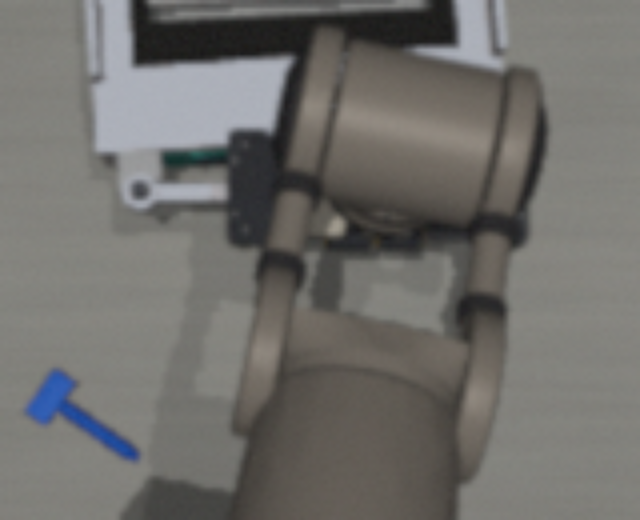

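View pics/side2c.png

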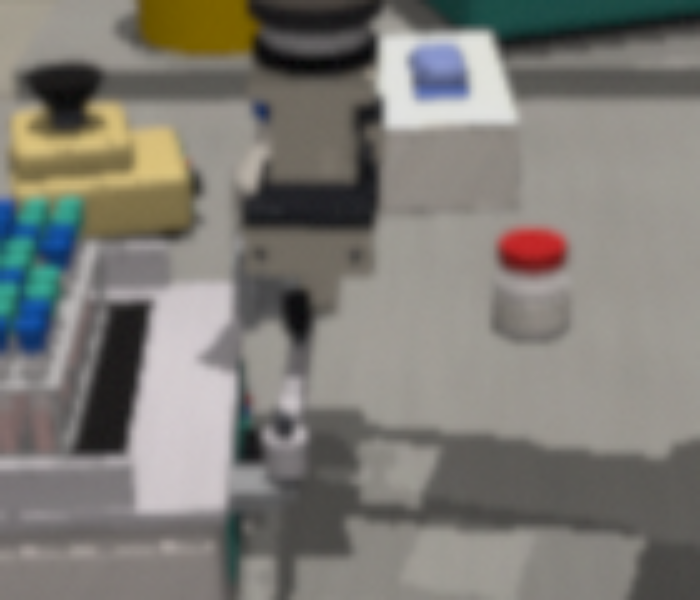

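>>> move_arm --pt "0 0 15 -2 -0.02 0 0" --pt "0 0 15 0 0 0 0" --pt "0 0 0 10 0 0 0" --pt "0 0 0 8 0 0 -0.04" --pt "0 0 0 0 0 0 0"

```text
time: 5.45
tool_pos: [0.5751, -0.045, 0.1228]
tool_rot: [-3.139, -0.004, -1.531]
contact_force: [-0.8, 0.1, -0.2]
opening: 0.0005
```

```bash
python3 - <<'E'
from h import *
s=robot.observe(); print(s['time'],s['tool_pos'],s['tool_rot'],s['contact_force'])
plan([(*gate(t,.15,.0155,.12),1) for t in (.15,.1,.05,0)],0)
E
```

```text
5.45 [ 0.57512875 -0.04502578  0.12283219] [-3.13928022 -0.00376574 -1.5311449 ] [-0.75930054  0.12459018 -0.20434518]
4
[[0.0,-2.1,-16.0,2.9,-0.003,-0.004,0.123],[0.0,0.6,-7.5,-0.0,0.0,0.0,-0.05],[0.0,0.6,-7.5,-0.0,0.0,0.0,-0.05],[0.0,0.6,-7.5,-0.0,0.0,0.0,-0.05]]
```

>>> move_arm --pt "0 0 -8 2 0 0 0" --pt "0 0 -8 1 0 0 0" --pt "0 0 -7 1 0 0 -0.02" --pt "0 0 -6 1 0 0 0" --pt "0 0 -5 1 0 0 0" --pt "0 0 0 0 0 0 0"

```text
time: 6.2
tool_pos: [0.6115, -0.0435, 0.1167]
tool_rot: [-3.141, -0.004, -1.512]
contact_force: [-2.5, -1.0, 2.2]
opening: 0.0003
```

>>> move_arm --pt "0 0 -3 0 0 0 0" --pt "0 0 -3 0 0 0 0" --pt "0 0 -2 0 0 0 0"

```text
time: 6.58
tool_pos: [0.6114, -0.0435, 0.1169]
tool_rot: [3.123, -0.003, -1.511]
contact_force: [-7.7, -0.7, 4.8]
opening: 0.0005
```

>>> move_arm --pt "0 0 -5 0 0 0 0" --pt "0 0 -5 0 0 0 0"

```text
time: 6.82
tool_pos: [0.6113, -0.0435, 0.1171]
tool_rot: [3.099, -0.002, -1.509]
contact_force: [-22.6, -2.7, 15.4]
opening: 0.0002
```

>>> move_arm --pt "0 0 10 0 0.0 0 0" --pt "0 0 20 0 0.02 0 0" --pt "0 0 20 -40 0 0 0" --pt "40 0 30 -60 0 0 0" --pt "60 0 40 -40 0 0 0" --pt "60 0 40 0 0 0 0"

```text
time: 7.58
tool_pos: [0.4544, -0.0529, 0.2611]
tool_rot: [3.126, -0.003, -1.51]
contact_force: [0.4, 0.0, -0.5]
opening: 0.0258
```

```bash
python3 - <<'E'
from h import *
s=robot.observe(); print(s['time'],s['tool_pos'],s['tool_rot'],s['qpos'])
c=snap('top','top3.png'); cv2.imwrite('pics/top3c.png',cv2.resize(c['img'][145:215,220:350,::-1],None,fx=6,fy=6,interpolation=cv2.INTER_CUBIC))
c=snap('wrist','w3.png'); cv2.imwrite('pics/w3b.png',c['img'][:,:,::-1])
E
```

```text
7.575 [ 0.45441902 -0.05293457  0.26106391] [ 3.12550348 -0.00319692 -1.50952398] [-0.27785255  0.19907398  1.62461915 -0.00861089  1.33201783  1.23379283]
```

View pics/top3c.png

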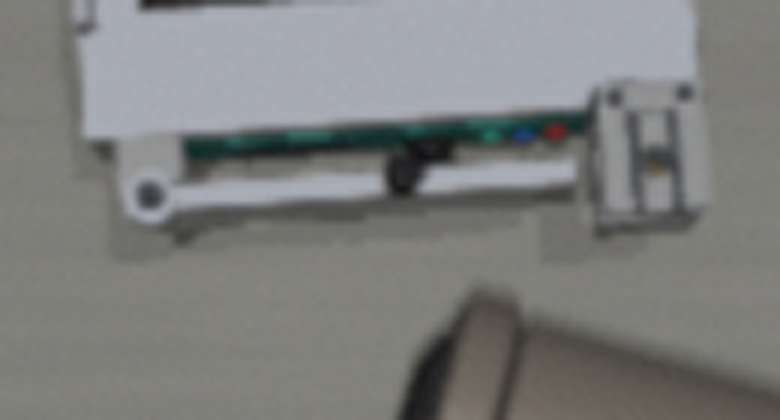

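View pics/w3.png

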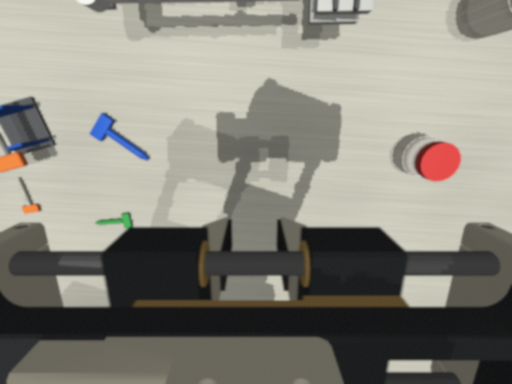

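```bash
cat >> h.py <<'E'
psp=.285
def pick(d,al=np.pi/4,ps=psp,c=(.4315,.2785,.055)):
    """tool pose: TCP at handle ref point + d along tool z"""
    z=np.array([np.cos(al)*np.cos(ps),np.cos(al)*np.sin(ps),-np.sin(al)]); x=np.array([np.sin(ps),-np.cos(ps),0])
    R=Ro.from_matrix(np.c_[x,np.cross(z,x),z]); return np.array(c)+d*z,R
E
python3 - <<'E'
from h import *
p,R=pick(-.10); print(p,R.as_euler('xyz'), pick(.009)[0])
plan([(np.r_[.40,.20,.25],down(-1.29),6),(p,R,6)],60)
E
```

```text
[0.36364167 0.25861917 0.12571068] [-2.35619449e+00  2.22044605e-16 -1.28579633e+00] [0.43760725 0.28028928 0.04863604]
12
[[60.0,-42.5,6.0,1.6,0.004,0.0,-0.037],[60.0,-42.7,4.4,1.6,0.004,0.0,-0.037],[60.0,-42.8,2.8,1.6,0.004,0.0,-0.037],[60.0,-42.9,1.3,1.6,0.004,0.0,-0.037],[60.0,-42.9,-0.3,1.5,0.004,0.0,-0.037],[60.0,-42.9,-1.9,1.5,0.004,0.0,-0.037],[60.0,-11.1,3.1,20.7,0.131,-0.0,-0.001],[60.0,-11.1,5.8,20.1,0.131,-0.0,-0.001],[60.0,-11.1,8.4,19.2,0.131,-0.0,-0.001],[60.0,-11.1,10.8,18.0,0.131,-0.0,-0.001],[60.0,-11.1,13.0,16.4,0.131,-0.0,-0.001],[60.0,-11.1,15.1,14.6,0.131,-0.0,-0.001]]
```

>>> move_arm --pt "60 -43 6 1.5 0.004 0 -0.037" --pt "60 -43 4.5 1.5 0.004 0 -0.037" --pt "60 -43 3 1.5 0.004 0 -0.037" --pt "60 -43 1 1.5 0.004 0 -0.037" --pt "60 -43 0 1.5 0.004 0 -0.037" --pt "60 -43 -2 1.5 0.004 0 -0.037" --pt "60 -11 0 10 0.131 0 0" --pt "60 -11 0 10 0.131 0 0" --pt "60 -11 0 10 0.131 0 0" --pt "60 -11 0 10 0.131 0 0" --pt "60 0 0 10 0.131 0 0" --pt "60 0 0 0 0.131 0 0"

```text
time: 9.18
tool_pos: [0.4039, 0.2618, 0.2162]
tool_rot: [-2.437, -0.022, -1.309]
contact_force: [-0.6, 0.0, -0.2]
opening: 0.0599
```

```bash
python3 - <<'E'
from h import *
s=robot.observe(); print(s['time'],s['tool_pos'],s['tool_rot'],s['qpos'])
plan([(*pick(-.05),8)],60)
E
```

```text
9.175 [0.40386759 0.26178575 0.2161869 ] [-2.43702508 -0.02166492 -1.30901854] [ 0.54746411  0.02862008  2.20566681 -0.7331909   0.30092985  2.48798719]
8
[[60.0,-1.4,10.6,11.6,0.01,-0.004,-0.0],[60.0,-1.3,10.7,11.5,0.01,-0.004,-0.0],[60.0,-1.3,10.8,11.4,0.01,-0.004,-0.0],[60.0,-1.2,10.9,11.3,0.01,-0.004,-0.0],[60.0,-1.2,11.0,11.2,0.01,-0.004,-0.0],[60.0,-1.2,11.2,11.1,0.01,-0.004,-0.0],[60.0,-1.1,11.3,11.0,0.01,-0.004,-0.0],[60.0,-1.1,11.4,10.9,0.01,-0.004,-0.0]]
```

```bash
python3 - <<'E'
from h import *
plan([(*pick(-.08,np.radians(62)),8)],60)
E
```

```text
8
[[60.0,-1.3,7.9,8.1,-0.027,-0.004,-0.001],[60.0,-1.2,7.7,8.3,-0.027,-0.004,-0.001],[60.0,-1.2,7.5,8.5,-0.027,-0.004,-0.001],[60.0,-1.2,7.3,8.7,-0.027,-0.004,-0.001],[60.0,-1.2,7.0,8.9,-0.027,-0.004,-0.001],[60.0,-1.1,6.8,9.1,-0.027,-0.004,-0.001],[60.0,-1.1,6.5,9.3,-0.027,-0.004,-0.001],[60.0,-1.1,6.3,9.5,-0.027,-0.004,-0.001]]
```

>>> move_arm --pt "60 -3 15 16 -0.054 -0.008 0" --pt "60 -2.5 15 17 -0.054 -0.008 0"

```text
time: 9.43
tool_pos: [0.4, 0.2678, 0.1717]
tool_rot: [-2.543, -0.007, -1.296]
contact_force: [-0.7, -0.6, 0.6]
opening: 0.0599
```

```bash
cat >> h.py <<'E'
def log():
    s=robot.observe(); open('log.txt','a').write(repr([list(map(float,s[k])) for k in('qpos','tool_pos','tool_rot')])+'\n'); print(round(float(s['time']),2),np.round(s['qpos'],3),np.round(s['tool_pos'],4),np.round(s['tool_rot'],3),np.round(s['contact_force'],1))
E
python3 -c "
from h import *
log()"
```

```text
9.43 [ 0.528  0.118  2.196 -0.548  0.285  2.307] [0.4    0.2678 0.1717] [-2.543 -0.007 -1.296] [-0.7 -0.6  0.6]
```

>>> move_arm --pt "60 -2.5 14 18 -0.054 -0.008 0" --pt "60 -2 13 19 -0.054 -0.008 0"

```text
time: 9.68
tool_pos: [0.397, 0.2731, 0.1252]
tool_rot: [-2.654, 0.009, -1.287]
contact_force: [0.0, 0.1, 0.0]
opening: 0.0598
```

```bash
python3 -c "
from h import *
log()"
```

```text
9.68 [ 0.508  0.22   2.177 -0.354  0.282  2.114] [0.397  0.2731 0.1252] [-2.654  0.009 -1.287] [0.  0.1 0. ]
```

```bash
cat > fk.py <<'E'
import numpy as np
from scipy.spatial.transform import Rotation as Ro
from scipy.optimize import least_squares
D=[([-1.4,.3427,1.525,0,1.2754,-.146],[.1635,-.4985,.2261],[-3.1414,.0015,-1.254]),
([-0.121136,0.32055807,1.55298126,-0.00433503,1.26137047,2.08522215],[0.51543685,0.01289573,0.22768378],[-3.13374,-.000315,-2.20505]),
([-0.27785255,0.19907398,1.62461915,-0.00861089,1.33201783,1.23379283],[0.45441902,-0.05293457,0.26106391],[3.1255,-.0032,-1.50952]),
([0.54746411,0.02862008,2.20566681,-0.7331909,0.30092985,2.48798719],[0.40386759,0.26178575,0.2161869],[-2.43702508,-0.02166492,-1.30901854])]
try:
    D+=[tuple(eval(l)) for l in open('log.txt')]
except Exception: pass
rz=lambda a:Ro.from_euler('z',a); ry=lambda a:Ro.from_euler('y',a)
def fk(q,p):
    a,d,h,L1,e,L2,f,Lt,g=p
    A=ry(q[1]); B=ry(q[1]+q[2]); C=B*rz(q[3]); E=C*ry(q[4]); R=rz(q[0])*E*rz(q[5])
    v=np.array([a,d,h])+A.apply([0,0,L1])+B.apply([e,0,L2])+C.apply([0,g,0])+E.apply([f,0,Lt])
    return rz(q[0]).apply(v),R
def fit():
    x0=[0,.076,.3,.35,0,.35,0,.25,0]
    return least_squares(lambda p:np.r_[np.concatenate([(fk(q,p)[0]-np.array(t))*1000 for q,t,_ in D]),(p-x0)*.3],x0).x
P=fit()
def ik(pos,R,q0,lim=True):
    lo=np.array([-2.53,-.77,.04,-1,.28,-3.11]);hi=np.array([2.53,2.02,2.7,4.14,2.66,3.11])
    fn=lambda q:(lambda r:np.r_[(r[0]-pos)*10,(R.inv()*r[1]*O.inv()*O if 0 else (r[1]*OFF).inv()*R).as_rotvec()] if 0 else np.r_[(r[0]-pos)*10,((r[1]*OFF).inv()*R).as_rotvec()])(fk(q,P))
    s=least_squares(fn,np.clip(q0,lo+1e-3,hi-1e-3),bounds=(lo,hi)); return s.x,np.abs(s.fun).max()
# tool offset about z
OFF=Ro.identity()
_o=[(fk(q,P)[1].inv()*Ro.from_euler('xyz',r)).as_rotvec() for q,t,r in D]
if __name__=='__main__':
    print(np.round(P,4)); 
    for (q,t,r),o in zip(D,_o): print(np.round((fk(q,P)[0]-t)*1000,1),np.round(o,3))
OFF=Ro.from_rotvec(np.mean(_o,0)) if np.std(_o,0).max()<.1 else OFF
E
python3 fk.py
```

```text
[-0.      0.0764  0.2229  0.5062  0.0465  0.3796 -0.      0.3181  0.    ]
[ 0.  0. -0.] [-0.     0.    -3.142]
[ 0. -0.  0.] [0.    0.    3.142]
[ 0. -0.  0.] [-0.    -0.     3.142]
[-0. -0.  0.] [-0.    -0.    -3.142]
[ 0. -0.  0.] [0.    0.    3.142]
[ 0.  0. -0.] [ 0.    -0.     3.142]
```

```bash
sed -i 's/^OFF=Ro.from_rotvec.*$/OFF=Ro.from_euler("z",np.pi)/' fk.py; cat > srch.py <<'E'
from fk import *
from h import pick
rng=np.random.default_rng(0)
lo=np.array([-2.53,-.77,.04,-1,.28,-3.11]);hi=np.array([2.53,2.02,2.7,4.14,2.66,3.11])
def iks(p,R,n=14):
    out=[]
    for k in range(n):
        q0=np.r_[np.arctan2(p[1],p[0])+rng.normal()*.3,rng.uniform(0,1.2),rng.uniform(.8,2.4),rng.choice([0,1.57,3.1,-.7]),rng.uniform(.4,2.4),rng.uniform(-3,3)]
        q,e=ik(p,R,q0)
        if e<2e-3 and not any(np.abs(q-o).max()<.05 for o in out): out.append(q)
    return out
if __name__=='__main__':
  hole=np.array([.6345,-.1235,.148])
  for al in (45,55,60,65,70,80,90):
    p,R=pick(.009 if al<85 else .0188,np.radians(al)); 
    print('pick',al,[np.round(q,2).tolist() for q in iks(p,R,10)])
    a=np.radians(al)
    for be in np.radians(range(-180,180,30)):
        z=np.array([np.sin(a)*np.cos(be),np.sin(a)*np.sin(be),-np.cos(a)]); x=np.array([-np.sin(be),np.cos(be),0]) 
        Rf=Ro.from_matrix(np.c_[x,np.cross(z,x),z])
        o=iks(hole+[0,0,.045]+.009*z,Rf,6)
        if o: print('  fin',round(np.degrees(be)),[np.round(q,2).tolist() for q in o])
E
time python3 srch.py
```

```text
pick 45 [[0.53, 0.55, 2.38, 3.46, 0.58, -1.66]]
  fin -180 [[-0.23, 1.23, 0.18, -0.27, 2.49, 1.19]]
  fin -150 [[-0.11, 1.06, 0.54, -0.52, 2.15, 0.78]]
  fin -120 [[-0.01, 0.87, 0.95, -0.68, 1.73, 0.54]]
  fin -90 [[0.03, 0.67, 1.35, -0.83, 1.28, 0.35]]
  fin 30 [[-0.63, 0.45, 1.76, 1.03, 0.86, 2.87]]
  fin 60 [[-0.66, 0.62, 1.45, 0.81, 1.32, 2.69]]
  fin 90 [[-0.6, 0.82, 1.06, 0.63, 1.74, 2.5]]
  fin 120 [[-0.49, 1.01, 0.65, 0.46, 2.14, 2.24]]
  fin 150 [[-0.36, 1.19, 0.25, 0.18, 2.47, 1.82]]
pick 55 []
  fin -150 [[-0.09, 1.19, 0.36, -0.69, 2.32, 0.67]]
  fin -120 [[0.03, 0.95, 0.9, -0.81, 1.83, 0.56]]
  fin -90 [[0.08, 0.73, 1.36, -0.99, 1.34, 0.48]]
  fin 0 [[-0.5, 0.38, 2.07, 2.02, 0.45, 2.35]]
  fin 30 [[-0.7, 0.49, 1.85, 1.3, 0.93, 2.57]]
  fin 60 [[-0.72, 0.68, 1.48, 0.96, 1.39, 2.56]]
  fin 90 [[-0.64, 0.89, 1.03, 0.75, 1.84, 2.47]]
  fin 120 [[-0.51, 1.12, 0.52, 0.59, 2.3, 2.31]]
pick 60 []
  fin -150 [[-0.08, 1.26, 0.27, -0.81, 2.4, 0.59]]
  fin -120 [[0.04, 0.99, 0.88, -0.87, 1.87, 0.56]]
  fin -30 [[-0.17, 0.43, 2.09, 3.83, 0.5, 1.13]]
  fin 0 [[-0.52, 0.41, 2.13, 2.23, 
[... 972 characters left out ...]
.48, 1.92, -0.05, 0.57, 1.77]]
  fin -30 [[-0.13, 0.65, 2.22, 3.57, 1.15, 1.46]]
  fin 0 [[-0.58, 0.65, 2.27, 2.53, 1.21, 1.7]]
  fin 30 [[-0.81, 0.71, 1.97, 1.71, 1.31, 2.03]]
  fin 60 [[-0.8, 0.86, 1.51, 1.25, 1.63, 2.3]]
  fin 90 [[-0.69, 1.08, 0.97, 1.04, 2.07, 2.46]]
  fin 120 [[-0.54, 1.38, 0.25, 1.12, 2.59, 2.72]]
pick 90 [[0.42, 0.56, 1.78, -0.0, 0.8, 1.71]]
  fin -30 [[-0.12, 0.8, 2.23, 3.54, 1.47, 1.53]]
  fin 0 [[-0.58, 0.8, 2.28, 2.56, 1.52, 1.6]]
  fin 30 [[-0.82, 0.82, 1.98, 1.79, 1.49, 1.9]]
  fin 60 [[-0.81, 0.95, 1.51, 1.35, 1.75, 2.23]]
  fin 90 [[-0.7, 1.15, 0.96, 1.16, 2.15, 2.48]]
  fin 120 [[-0.55, 1.47, 0.19, 1.4, 2.63, 2.95]]
real	0m33.634s
user	0m32.304s
sys	0m0.162s
```

```bash
python3 - <<'E'
from h import *
a=np.radians(75)
print(pick(-.04,a)[0],pick(.011,a)[0])
plan([(*pick(-.04,a),3)],60)
c=robot.read_camera('top'); print('spray',atz(c,403.5,165.5,.085))
c=snap('wrist','w4.png')
E
```

```text
[0.42156485 0.27558924 0.09363703] [0.43423217 0.27930046 0.04437482]
3
[[60.0,1.6,-2.2,13.1,-0.075,0.003,-0.001],[60.0,1.6,-3.2,12.9,-0.075,0.003,-0.001],[60.0,1.5,-4.2,12.6,-0.075,0.003,-0.001]]
spray [ 0.66405335 -0.34485074  0.085     ]
```

View pics/w4.png

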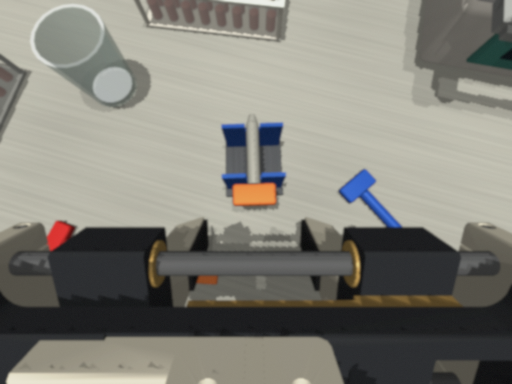

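```bash
python3 - <<'E'
from h import *
c=robot.read_camera('wrist'); m=cv2.inRange(cv2.cvtColor(c['img'],cv2.COLOR_RGB2HSV),(5,180,120),(20,255,255)); m[220:]=0
n,l,st,ce=cv2.connectedComponentsWithStats(m); print(st,ce)
k=1+np.argmax(st[1:,4]); bx,by,bw,bh=st[k][:4]
print('handle',atz(c,*ce[k],.058))
for u,v in((252,117),(254,180)): print(atz(c,u,v,.061))
E
```

```text
[[     0      0    512    384 196525]
 [   260    185      5      2      7]
 [   266    185      9     11     17]
 [   233    186      5      4      8]
 [   239    186      1      1      1]
 [   255    186      1      1      1]
 [   236    202     38      3     49]] [[255.49933596 191.4977382 ]
 [261.85714286 185.28571429]
 [271.47058824 188.23529412]
 [234.375      186.875     ]
 [239.         186.        ]
 [255.         186.        ]
 [255.51020408 203.57142857]]
handle [0.42400471 0.2793709  0.058     ]
[0.50385389 0.30602662 0.061     ]
[0.44422271 0.28666384 0.061     ]
```

>>> move_arm --pt "60 1.6 -2 13 -0.075 0.003 0" --pt "60 1.6 -3 13 -0.075 0.003 0" --pt "60 1.5 -4 12.6 -0.075 0.003 0"

```text
time: 10.2
tool_pos: [0.4214, 0.2756, 0.0953]
tool_rot: [-2.878, -0.001, -1.29]
contact_force: [0.2, 0.4, 0.5]
opening: 0.0595
```

```bash
python3 - <<'E'
from h import *
log()
plan([(*pick(.011,np.radians(75)),4)],60)
E
```

```text
10.2 [ 0.456  0.354  1.978 -0.088  0.552  1.815] [0.4214 0.2756 0.0953] [-2.878e+00 -1.000e-03 -1.290e+00] [0.2 0.4 0.5]
4
[[60.0,-0.0,0.1,13.2,-0.0,-0.0,-0.001],[60.0,-0.0,0.1,13.2,-0.0,-0.0,-0.001],[60.0,0.0,0.1,13.2,-0.0,-0.0,-0.001],[60.0,0.0,0.1,13.2,-0.0,-0.0,-0.001]]
```

>>> move_arm --pt "60 -1 0 13 0 0 0" --pt "60 -1 0 13 0 0 0" --pt "60 0 0 13 0 0 0" --pt "60 0 0 13 0 0 0" --pt "60 0 0 0 0 0 0"

```text
time: 10.82
tool_pos: [0.4343, 0.2816, 0.0424]
tool_rot: [-2.873, -0.002, -1.29]
contact_force: [0.1, 0.2, -0.3]
opening: 0.0603
```

```bash
python3 - <<'E'
from h import *
log()
c=snap('wrist','w5.png'); c=snap('side','s5.png');cv2.imwrite('pics/s5c.png',cv2.resize(c['img'][210:300,240:350,::-1],None,fx=6,fy=6,interpolation=cv2.INTER_CUBIC))
E
```

```text
10.82 [ 0.457  0.47   1.994 -0.119  0.416  1.849] [0.4343 0.2816 0.0424] [-2.873e+00 -2.000e-03 -1.290e+00] [ 0.1  0.2 -0.3]
```

View pics/w5.png

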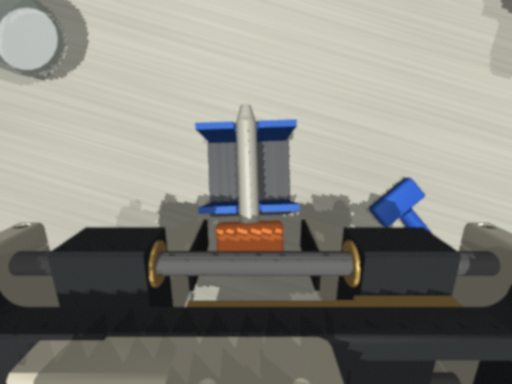

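View pics/s5c.png

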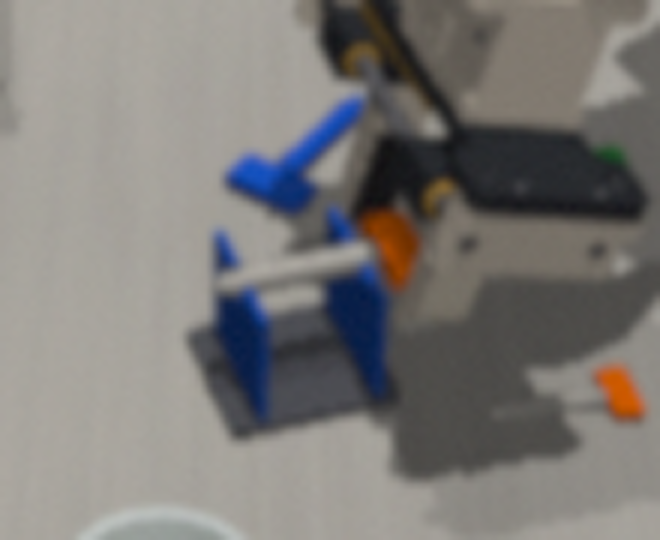

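>>> move_arm --pt "60 -3 0 0 0 0 -0.03" --pt "45 0 0 0 0 0 0" --pt "35 0 0 0 0 0 0" --pt "30 0 0 0 0 0 0" --pt "30 0 0 0 0 0 0" --newtons 35

```text
time: 11.55
tool_pos: [0.4344, 0.2853, 0.0448]
tool_rot: [-2.869, -0.009, -1.259]
contact_force: [-0.5, 0.3, -0.3]
opening: 0.0399
```

```bash
python3 - <<'E'
from h import *
log()
c=snap('wrist','w6.png')
E
```

```text
11.55 [ 0.464  0.468  1.99  -0.123  0.419  1.827] [0.4344 0.2853 0.0448] [-2.869 -0.009 -1.259] [-0.5  0.3 -0.3]
```

View pics/w6.png

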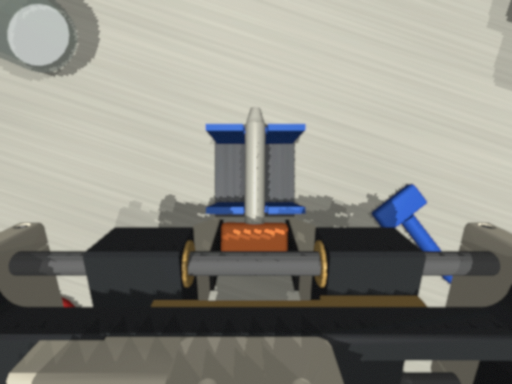

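```bash
python3 - <<'E'
from h import *
c=robot.read_camera('wrist')
A=c['img'][95:260,190:320,::-1];cv2.imwrite('pics/w6c.png',cv2.resize(A,None,fx=4.5,fy=4.5,interpolation=cv2.INTER_CUBIC))
s=robot.observe(); p=s['tool_pos'];R=Ro.from_euler('xyz',s['tool_rot'])
for n,u,v,z in (('tip',255,107.5,.055),('under(axis top)',255,221,.061),('handle topfront',255,223,.060),('p1',255,127,.058),('p2',255,209,.058)):
    q=atz(c,u,v,z); print(n,q,np.round(R.inv().apply(q-p)*1000,1))
E
```

```text
tip [0.50805009 0.30836888 0.055     ] [  0.8 -77.1  10.9]
under(axis top) [0.4431662  0.28749253 0.061     ] [  0.8 -13.1 -13.2]
handle topfront [0.44191739 0.28707644 0.06      ] [  0.8 -11.5 -12.6]
p1 [0.49617935 0.30457384 0.058     ] [  0.8 -65.9   4.7]
p2 [0.44963654 0.28954359 0.058     ] [  0.8 -18.8  -8.5]
```

View pics/w6c.png

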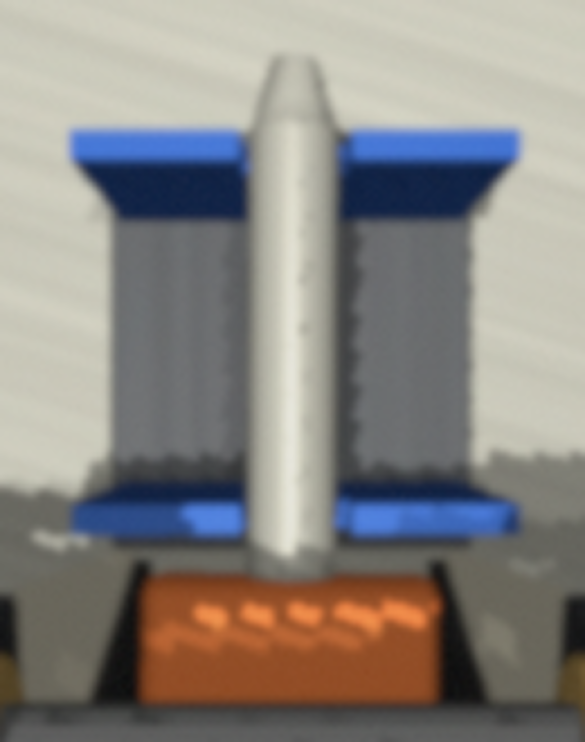

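```bash
cat >> h.py <<'E'
import fk
def jplan(qt,n,grip,lift=None):
    s=robot.observe(); q0=np.array(s['qpos']); rows=[]; pp=np.array(s['tool_pos']); RR=Ro.from_euler('xyz',s['tool_rot'])
    for i in range(1,n+1):
        p,R=fk.fk(q0+(np.array(qt)-q0)*i/n,fk.P); R=R*fk.OFF
        rows.append([grip]+np.round(RR.inv().apply(p-pp)*1000,1).tolist()+np.round((RR.inv()*R).as_rotvec(),3).tolist())
        pp,RR=p,R; print(i,np.round(p,3), 'tip',np.round(p+R.apply(TIP),3))
    print(str([[float(x) for x in r] for r in rows]).replace(' ',''))
TIP=np.array([.0005,-.077,.011])
E
python3 - <<'E'
from h import *
s=robot.observe(); p=np.array(s['tool_pos']);R=Ro.from_euler('xyz',s['tool_rot'])
plan([(p+[0,0,.03],R,2),(p+[0,0,.2],R,5)],30)
pt=np.r_[.49,-.125,.25]; Rt=pick(0,np.radians(75),.06)[1]
q,e=fk.ik(pt,Rt,s['qpos']); print(np.round(q,3),e)
E
```

```text
7
[[30.0,0.1,-4.0,-14.4,0.0,0.0,0.0],[30.0,0.1,-4.0,-14.4,0.0,0.0,0.0],[30.0,0.3,-9.1,-32.7,0.0,0.0,0.0],[30.0,0.3,-9.1,-32.7,0.0,0.0,0.0],[30.0,0.3,-9.1,-32.7,0.0,0.0,0.0],[30.0,0.3,-9.1,-32.7,0.0,0.0,0.0],[30.0,0.3,-9.1,-32.7,0.0,0.0,0.0]]
[-0.488  0.152  1.746  0.158  1.024  0.955] 5.836858774088682e-13
```

>>> move_arm --pt "30 0 -4 -14.4 0 0 0" --pt "30 0 -4 -14.4 0 0 0" --pt "30 0 -9 -32 0 0 0" --pt "30 0 -9 -32 0 0 0" --pt "30 0 -9 -32 0 0 0" --pt "30 0 -9 -32 0 0 0" --pt "30 0 -9 -32 0 0 0"

```text
time: 12.52
tool_pos: [0.4313, 0.2855, 0.242]
tool_rot: [-2.882, -0.011, -1.259]
contact_force: [-0.0, -0.3, -1.4]
opening: 0.0394
```

```bash
python3 - <<'E'
from h import *
log(); print(robot.observe()['opening'])
jplan([-0.488,0.152,1.746,0.158,1.024,0.955],9,30)
E
```

```text
12.53 [ 0.468  0.182  1.731 -0.061  0.974  1.754] [0.4313 0.2855 0.242 ] [-2.882 -0.011 -1.259] [-0.  -0.3 -1.4]
0.039433058161439015
1 [0.454 0.243 0.242] tip [0.529 0.264 0.251]
2 [0.473 0.199 0.243] tip [0.548 0.218 0.251]
3 [0.488 0.154 0.243] tip [0.564 0.171 0.251]
4 [0.499 0.108 0.244] tip [0.575 0.122 0.252]
5 [0.506 0.061 0.245] tip [0.582 0.073 0.253]
6 [0.508 0.014 0.246] tip [0.585 0.024 0.254]
7 [ 0.506 -0.033  0.247] tip [ 0.583 -0.025  0.255]
8 [ 0.5   -0.08   0.249] tip [ 0.577 -0.073  0.257]
9 [ 0.49  -0.125  0.25 ] tip [ 0.567 -0.121  0.259]
[[30.0,47.4,-8.7,2.5,-0.008,0.007,0.028],[30.0,47.6,-5.8,1.6,-0.006,0.006,0.028],[30.0,47.6,-3.0,0.7,-0.004,0.005,0.028],[30.0,47.5,-0.2,-0.3,-0.002,0.005,0.028],[30.0,47.2,2.6,-1.2,0.0,0.004,0.028],[30.0,46.8,5.3,-2.2,0.002,0.005,0.027],[30.0,46.2,8.0,-3.1,0.004,0.005,0.027],[30.0,45.4,10.7,-4.0,0.006,0.006,0.027],[30.0,44.6,13.3,-5.0,0.008,0.007,0.026]]
```

>>> move_arm --pt "30 47.4 -8.7 2.5 -0.008 0.007 0.028" --pt "30 47.6 -5.8 1.6 -0.006 0.006 0.028" --pt "30 47.6 -3 0.7 -0.004 0.005 0.028" --pt "30 47.5 0 -0.3 -0.002 0.005 0.028" --pt "30 47.2 2.6 -1.2 0 0.004 0.028" --pt "30 46.8 5.3 -2.2 0.002 0.005 0.027" --pt "30 46 8 -3 0.004 0.005 0.027" --pt "30 45.4 10.7 -4 0.006 0.006 0.027" --pt "30 44.6 13 -5 0.008 0.007 0.026" --pt "30 0 0 0 0 0 0"

```text
time: 13.78
tool_pos: [0.4898, -0.1372, 0.2501]
tool_rot: [-2.879, 0.004, -1.517]
contact_force: [-0.2, 0.3, -0.9]
opening: 0.0399
```

```bash
python3 - <<'E'
from h import *
log()
c=snap('wrist','w7.png')
A=c['img'][0:200,150:360,::-1];cv2.imwrite('pics/w7c.png',cv2.resize(A,None,fx=3.5,fy=3.5,interpolation=cv2.INTER_CUBIC))
print(proj(c,[.6345,-.1235,.148]))
E
```

```text
13.78 [-0.515  0.159  1.737  0.167  1.031  0.932] [ 0.4898 -0.1372  0.2501] [-2.879  0.004 -1.517] [-0.2  0.3 -0.9]
(np.float64(248.3939226482318), np.float64(71.74067494448694))
```

View pics/w7c.png

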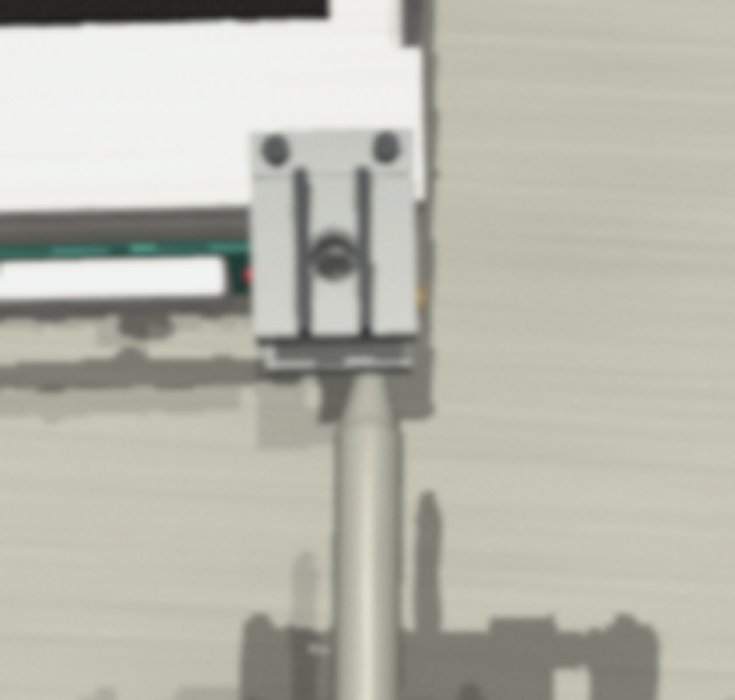

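```bash
python3 - <<'E'
from h import *
c=robot.read_camera('wrist')
P=lambda x,y,z:atz(c,150+(x+.5)/3.5-.5,(y+.5)/3.5-.5,z)
h=P(333,256,.148); print('hole',h)
for a,b in(((302.5,335),(300,170)),((366,335),(363,170))):
    A,B=P(*a,.153),P(*b,.153); print('rib',A,B,np.arctan2(*(B-A)[1::-1]),np.hypot(*(B-A)[:2]))
for q in((251,133),(411,131),(257,337),(419,337)): print(P(*q,.148))
E
```

```text
hole [ 0.6333344  -0.11809093  0.148     ]
rib [ 0.60839654 -0.11089922  0.153     ] [ 0.65511032 -0.10764402  0.153     ] 0.06957142405927079 0.04682706156269132
rib [ 0.60937639 -0.12909549  0.153     ] [ 0.65605993 -0.12562964  0.153     ] 0.07410557708505543 0.04681201208256021
[ 0.66747801 -0.09230362  0.148     ]
[ 0.67049522 -0.13876078  0.148     ]
[ 0.60871823 -0.0971846   0.148     ]
[ 0.61126519 -0.14447137  0.148     ]
```

```bash
cat >> h.py <<'E'
HOLE=np.array([.633,-.1175,.148]); AL=np.radians(74.6)
TIP=np.array([0,-.077,.011])
def fin(dz,be=np.radians(40),hole=HOLE,al=AL):
    z=np.array([np.sin(al)*np.cos(be),np.sin(al)*np.sin(be),-np.cos(al)]); x=np.array([-np.sin(be),np.cos(be),0])
    R=Ro.from_matrix(np.c_[x,np.cross(z,x),z]); return hole+[0,0,dz]-R.apply(TIP),R
E
python3 - <<'E'
from h import *
q0=robot.observe()['qpos']
for b in (30,40,50):
    p,R=fin(.045,np.radians(b)); q,e=fk.ik(p,R,[-.79,.7,1.9,1.5,1.3,2.2]); print(b,p,np.round(q,3),e)
    p,R=fin(-.03,np.radians(b)); q2,e=fk.ik(p,R,q); print(b,p,np.round(q2,3),e)
    if b==40: jplan(q,12,30)
E
```

```text
30 [ 0.64152409 -0.11257861  0.27015646] [-0.782  0.489  1.929  1.585  1.196  2.328] 6.9518280021441115e-12
30 [ 0.64152409 -0.11257861  0.19515646] [-0.782  0.636  1.971  1.659  1.206  2.125] 3.1241675912951905e-12
40 [ 0.64054    -0.11117319  0.27015646] [-0.8    0.552  1.795  1.426  1.333  2.392] 5.629402499707224e-11
40 [ 0.64054    -0.11117319  0.19515646] [-0.8    0.684  1.834  1.469  1.312  2.217] 8.992806499463768e-14
1 [ 0.495 -0.118  0.237] tip [ 0.572 -0.128  0.245]
2 [ 0.502 -0.102  0.227] tip [ 0.576 -0.126  0.231]
3 [ 0.511 -0.087  0.221] tip [ 0.58  -0.124  0.218]
4 [ 0.522 -0.075  0.218] tip [ 0.583 -0.121  0.206]
5 [ 0.534 -0.065  0.218] tip [ 0.587 -0.118  0.196]
6 [ 0.548 -0.059  0.221] tip [ 0.591 -0.115  0.188]
7 [ 0.563 -0.057  0.226] tip [ 0.595 -0.112  0.182]
8 [ 0.578 -0.058  0.233] tip [ 0.601 -0.11   0.179]
9 [ 0.595 -0.064  0.241] tip [ 0.607 -0.109  0.178]
10 [ 0.611 -0.075  0.251] tip [ 0.615 -0.109  0.181]
11 [ 0.626 -0.091  0.26 ] tip [ 0.623 -0.112  0.185]
12 [ 0.641 -0.111  0.27 ] tip [ 0.633 -0.118  0.193]
[[30.0,-16.5,-2.3,14.6,-0.003,-0.1,0.205],[30.0,-15.0,-1.9,13.0,-0.011,-0.099,0.205],[30.0,-13.9,-2.0,11.3,-0.019,-0.097,0.206],[30.0,-13.3,-2.4,9.5,-0.027,-0.095,0.206],[30.0,-13.3,-3.0,7.5,-0.034,-0.093,0.206],[30.0,-14.0,-3.6,5.5,-0.042,-0.091,0.205],[30.0,-15.2,-3.9,3.4,-0.049,-0.088,0.204],[30.0,-16.9,-3.7,1.2,-0.056,-0.085,0.202],[30.0,-19.0,-3.0,-0.9,-0.063,-0.082,0.2],[30.0,-21.3,-1.6,-3.0,-0.07,-0.078,0.197],[30.0,-23.6,0.6,-5.0,-0.078,-0.073,0.194],[30.0,-25.6,3.6,-6.9,-0.085,-0.068,0.191]]
50 [ 0.63932681 -0.10996     0.27015646] [-0.799  0.622  1.648  1.3    1.474  2.442] 1.2490009027033011e-15
50 [ 0.63932681 -0.10996     0.19515646] [-0.799  0.74   1.685  1.318  1.434  2.291] 1.1102230246251565e-15
```

```bash
python3 - <<'E'
from h import *
p,R=fin(.075); q,e=fk.ik(p,R,[-.79,.55,1.8,1.42,1.33,2.4]); print(q,e); jplan(q,18,30)
E
```

```text
[-0.80039375  0.50456539  1.77107626  1.40877671  1.34376614  2.46503397] 3.712447016468445e-12
1 [ 0.494 -0.124  0.242] tip [ 0.571 -0.129  0.251]
2 [ 0.498 -0.113  0.236] tip [ 0.574 -0.128  0.244]
3 [ 0.503 -0.103  0.232] tip [ 0.577 -0.128  0.236]
4 [ 0.509 -0.093  0.229] tip [ 0.579 -0.127  0.229]
5 [ 0.515 -0.085  0.227] tip [ 0.581 -0.126  0.222]
6 [ 0.523 -0.077  0.227] tip [ 0.584 -0.124  0.216]
7 [ 0.531 -0.071  0.228] tip [ 0.586 -0.123  0.211]
8 [ 0.54  -0.066  0.231] tip [ 0.589 -0.121  0.206]
9 [ 0.549 -0.062  0.234] tip [ 0.591 -0.119  0.203]
10 [ 0.559 -0.06   0.239] tip [ 0.594 -0.117  0.2  ]
11 [ 0.569 -0.06   0.245] tip [ 0.597 -0.115  0.198]
12 [ 0.58  -0.061  0.251] tip [ 0.601 -0.114  0.198]
13 [ 0.591 -0.064  0.258] tip [ 0.605 -0.112  0.199]
14 [ 0.601 -0.07   0.266] tip [ 0.61  -0.111  0.201]
15 [ 0.612 -0.077  0.274] tip [ 0.615 -0.111  0.204]
16 [ 0.622 -0.086  0.283] tip [ 0.621 -0.112  0.209]
17 [ 0.631 -0.098  0.291] tip [ 0.627 -0.114  0.215]
18 [ 0.641 -0.111  0.3  ] tip [ 0.633 -0.118  0.223]
[[30.0,-10.7,-1.9,8.4,0.002,-0.065,0.139],[30.0,-10.2,-1.6,7.8,-0.002,-0.064,0.139],[30.0,-9.8,-1.5,7.1,-0.006,-0.064,0.139],[30.0,-9.5,-1.5,6.4,-0.01,-0.064,0.139],[30.0,-9.3,-1.5,5.7,-0.014,-0.063,0.139],[30.0,-9.3,-1.6,4.9,-0.018,-0.062,0.139],[30.0,-9.5,-1.7,4.1,-0.021,-0.061,0.138],[30.0,-9.8,-1.8,3.3,-0.025,-0.06,0.138],[30.0,-10.3,-1.8,2.4,-0.028,-0.059,0.137],[30.0,-10.9,-1.7,1.6,-0.032,-0.058,0.136],[30.0,-11.6,-1.4,0.7,-0.035,-0.057,0.136],[30.0,-12.4,-1.0,-0.2,-0.039,-0.055,0.135],[30.0,-13.2,-0.4,-1.0,-0.043,-0.053,0.133],[30.0,-14.0,0.4,-1.9,-0.046,-0.051,0.132],[30.0,-14.9,1.4,-2.7,-0.05,-0.049,0.131],[30.0,-15.6,2.6,-3.5,-0.053,-0.046,0.129],[30.0,-16.3,4.1,-4.3,-0.057,-0.043,0.128],[30.0,-16.8,5.7,-5.0,-0.06,-0.04,0.126]]
```

>>> move_arm --pt "30 -10.7 -2 8.4 0.002 -0.065 0.139" --pt "30 -10.2 -1.6 7.8 -0.002 -0.064 0.139" --pt "30 -9.8 -1.5 7 -0.006 -0.064 0.139" --pt "30 -9.5 -1.5 6.4 -0.01 -0.064 0.139" --pt "30 -9.3 -1.5 5.7 -0.014 -0.063 0.139" --pt "30 -9.3 -1.6 5 -0.018 -0.062 0.139" --pt "30 -9.5 -1.7 4 -0.021 -0.061 0.138" --pt "30 -9.8 -1.8 3.3 -0.025 -0.06 0.138" --pt "30 -10.3 -1.8 2.4 -0.028 -0.059 0.137"

```text
time: 15.0
tool_pos: [0.552, -0.0434, 0.2346]
tool_rot: [2.719, 0.621, -2.867]
contact_force: [0.6, 1.1, -0.2]
opening: 0.0396
```

```bash
python3 - <<'E'
from h import *
log()
p,R=fin(.075); q,e=fk.ik(p,R,[-.79,.55,1.8,1.42,1.33,2.4]); jplan(q,10,30)
E
```

```text
15.0 [-0.629  0.332  1.765  0.81   1.184  1.725] [ 0.552  -0.0434  0.2346] [ 2.719  0.621 -2.867] [ 0.6  1.1 -0.2]
1 [ 0.561 -0.044  0.239] tip [ 0.596 -0.1    0.199]
2 [ 0.57  -0.045  0.244] tip [ 0.598 -0.1    0.197]
3 [ 0.579 -0.048  0.25 ] tip [ 0.601 -0.1    0.197]
4 [ 0.588 -0.052  0.256] tip [ 0.605 -0.101  0.198]
5 [ 0.598 -0.058  0.263] tip [ 0.609 -0.102  0.199]
6 [ 0.607 -0.065  0.27 ] tip [ 0.613 -0.103  0.202]
7 [ 0.616 -0.074  0.277] tip [ 0.618 -0.105  0.206]
8 [ 0.625 -0.085  0.285] tip [ 0.622 -0.108  0.21 ]
9 [ 0.633 -0.097  0.292] tip [ 0.628 -0.112  0.216]
10 [ 0.641 -0.111  0.3  ] tip [ 0.633 -0.118  0.223]
[[30.0,-9.3,-2.8,0.2,-0.027,-0.051,0.121],[30.0,-10.1,-2.6,-0.5,-0.03,-0.05,0.12],[30.0,-10.9,-2.2,-1.2,-0.033,-0.049,0.119],[30.0,-11.7,-1.7,-1.9,-0.036,-0.048,0.118],[30.0,-12.6,-1.1,-2.6,-0.038,-0.047,0.117],[30.0,-13.4,-0.2,-3.3,-0.041,-0.045,0.116],[30.0,-14.2,0.8,-4.0,-0.044,-0.044,0.114],[30.0,-14.9,1.9,-4.6,-0.047,-0.042,0.113],[30.0,-15.5,3.2,-5.2,-0.05,-0.04,0.111],[30.0,-16.0,4.7,-5.8,-0.053,-0.037,0.11]]
```

>>> move_arm --pt "30 -9.3 -2.8 0 -0.027 -0.051 0.121" --pt "30 -10 -2.6 -0.5 -0.03 -0.05 0.12" --pt "30 -11 -2.2 -1.2 -0.033 -0.049 0.119" --pt "30 -11.7 -1.7 -1.9 -0.036 -0.048 0.118" --pt "30 -12.6 -1 -2.6 -0.038 -0.047 0.117" --pt "30 -13.4 0 -3.3 -0.041 -0.045 0.116" --pt "30 -14 0.8 -4 -0.044 -0.044 0.114" --pt "30 -15 2 -4.6 -0.047 -0.042 0.113" --pt "30 -15.5 3 -5.2 -0.05 -0.04 0.111" --pt "30 -16 4.7 -5.8 -0.053 -0.037 0.11" --pt "30 0 0 0 0 0 0"

```text
time: 16.38
tool_pos: [0.6453, -0.0925, 0.2971]
tool_rot: [1.833, -0.04, 2.274]
contact_force: [0.1, -0.3, -0.7]
opening: 0.0396
```

```bash
python3 - <<'E'
from h import *
log()
plan([(*fin(.06),3)],30)
for n in('wrist','side','top'):
    c=snap(n,n+'8.png')
    if n!='wrist':
        u,v=map(int,proj(c,HOLE)); A=c['img'][max(0,v-60):v+50,u-70:u+70,::-1]; cv2.imwrite('pics/'+n+'8c.png',cv2.resize(A,None,fx=5,fy=5,interpolation=cv2.INTER_CUBIC)); print(n,u,v)
E
```

```text
16.38 [-0.769  0.509  1.783  1.428  1.334  2.491] [ 0.6453 -0.0925  0.2971] [ 1.833 -0.04   2.274] [ 0.1 -0.3 -0.7]
3
[[30.0,-3.9,-5.1,-4.1,0.002,-0.005,-0.013],[30.0,-3.8,-5.1,-4.0,0.002,-0.005,-0.013],[30.0,-3.8,-5.2,-4.0,0.002,-0.005,-0.013]]
side 238 148
top 326 171
```

View pics/wrist8.png

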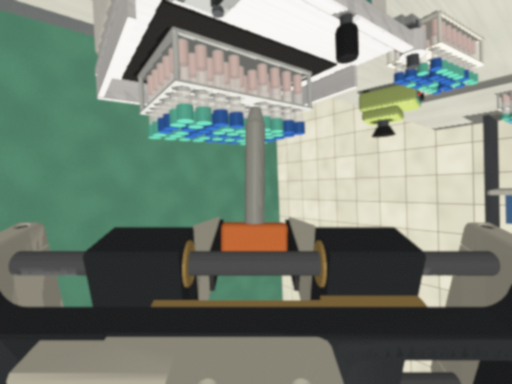

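View pics/side8c.png

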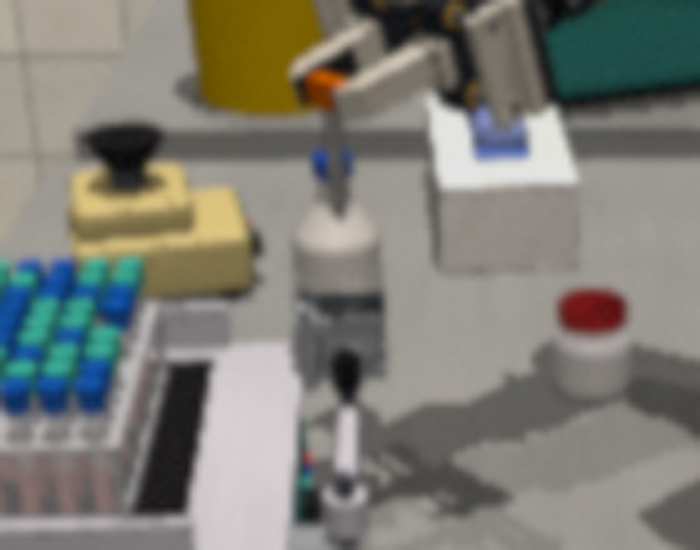

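View pics/top8c.png

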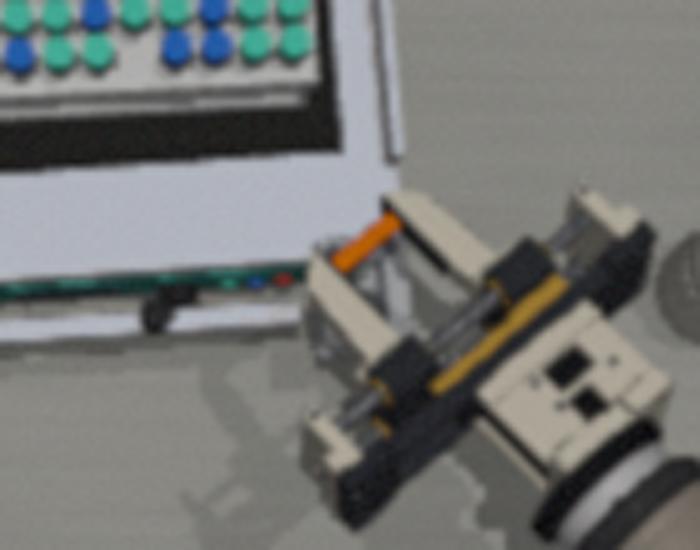

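>>> move_arm --pt "30 -4 -5 -4 0.002 -0.005 -0.013" --pt "30 -4 -5 -4 0.002 -0.005 -0.013" --pt "30 -4 -5 -4 0.002 -0.005 -0.013" --pt "30 0 0 0 0 0 0"

```text
time: 17.02
tool_pos: [0.6404, -0.1117, 0.2855]
tool_rot: [1.841, 0.01, 2.273]
contact_force: [0.4, 0.5, -2.2]
opening: 0.0393
```

```bash
python3 - <<'E'
from h import *
log()
plan([(*fin(.02),4)],30)
E
```

```text
17.02 [-0.801  0.527  1.782  1.414  1.338  2.421] [ 0.6404 -0.1117  0.2855] [1.841 0.01  2.273] [ 0.4  0.5 -2.2]
4
[[30.0,0.2,-9.7,2.8,-0.0,-0.0,0.003],[30.0,0.1,-9.7,2.8,-0.0,-0.0,0.003],[30.0,0.1,-9.7,2.8,-0.0,-0.0,0.003],[30.0,0.1,-9.7,2.8,-0.0,-0.0,0.003]]
```

>>> move_arm --pt "30 0 -9.7 2.8 0 0 0.005" --pt "30 0 -9.7 2.8 0 0 0.005" --pt "30 0 -9.7 2.8 0 0 0" --pt "30 0 -10 3 0 0 0" --pt "30 0 0 0 0 0 0"

```text
time: 17.65
tool_pos: [0.6407, -0.1112, 0.241]
tool_rot: [1.842, -0.002, 2.27]
contact_force: [0.0, -0.4, -1.4]
opening: 0.0399
```

```bash
python3 - <<'E'
from h import *
log()
s=robot.observe(); R=Ro.from_euler('xyz',s['tool_rot']); tip=s['tool_pos']+R.apply(TIP); print('tip',tip,'axis',R.apply([0,-np.sin(AL),np.cos(AL)]))
plan([(*fin(.005),2)],30)
for n in('side','top'):
    c=snap(n,n+'9.png')
    u,v=map(int,proj(c,HOLE)); A=c['img'][max(0,v-50):v+30,u-50:u+50,::-1]; cv2.imwrite('pics/'+n+'9c.png',cv2.resize(A,None,fx=7,fy=7,interpolation=cv2.INTER_CUBIC)); print(n,proj(c,HOLE),proj(c,tip),(u-50,max(0,v-50)))
E
```

```text
17.65 [-0.8    0.601  1.812  1.439  1.323  2.328] [ 0.6407 -0.1112  0.241 ] [ 1.842e+00 -2.000e-03  2.270e+00] [ 0.  -0.4 -1.4]
tip [ 0.63293396 -0.1174829   0.16381992] axis [-3.28272534e-03  3.54722315e-04 -9.99994549e-01]
2
[[30.0,0.0,-5.2,1.4,-0.001,-0.001,-0.001],[30.0,0.1,-5.2,1.4,-0.001,-0.001,-0.001]]
side (np.float64(238.1208812362267), np.float64(148.98090528698336)) (np.float64(237.9146566783925), np.float64(144.54451934350297)) (188, 98)
top (np.float64(326.67495195033456), np.float64(171.8796567322068)) (np.float64(327.42310078563503), np.float64(170.93854572618815)) (276, 121)
```

View pics/side9c.png

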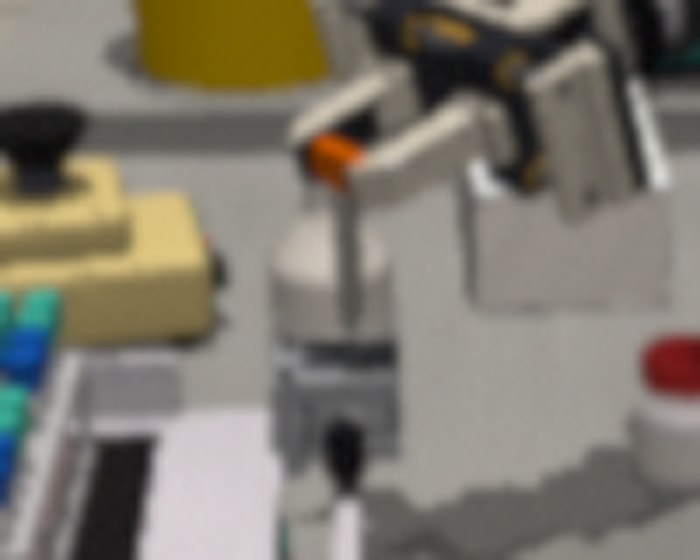

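View pics/top9c.png

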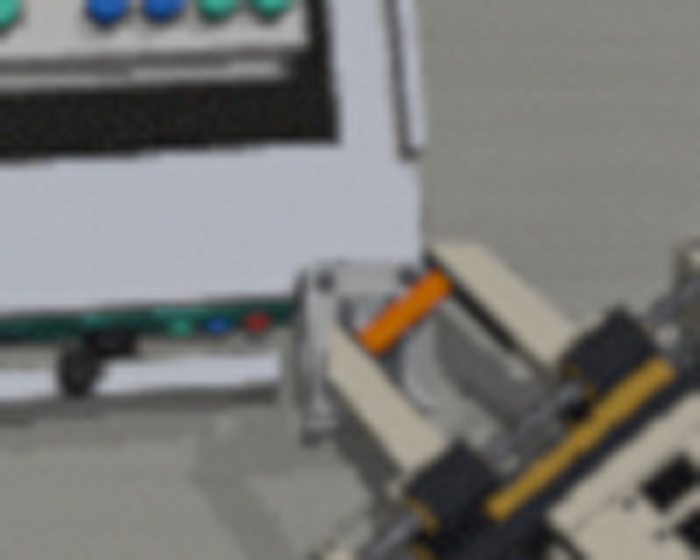

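```bash
python3 - <<'E'
from h import *
c=robot.read_camera('top')
print(proj(c,[.633,-.1175,.254]), proj(c,[.633,-.1175,.244]))
m=cv2.inRange(cv2.cvtColor(c['img'],cv2.COLOR_RGB2HSV),(5,150,90),(20,255,255)); m[:, :310]=0;m[:150]=0;m[180:]=0;m[:,345:]=0
ys,xs=np.nonzero(m); print(xs.mean(),ys.mean(),len(xs),xs.min(),xs.max(),ys.min(),ys.max())
A=c['img'][145:195,305:355,::-1]; cv2.imwrite('pics/t10.png',cv2.resize(A,None,fx=12,fy=12,interpolation=cv2.INTER_CUBIC))
E
```

```text
(np.float64(332.09499263682005), np.float64(164.94389120017223)) (np.float64(331.54461093005216), np.float64(165.6481882141746))
333.64912280701753 164.91228070175438 57 328 340 159 170
```

View pics/t10.png

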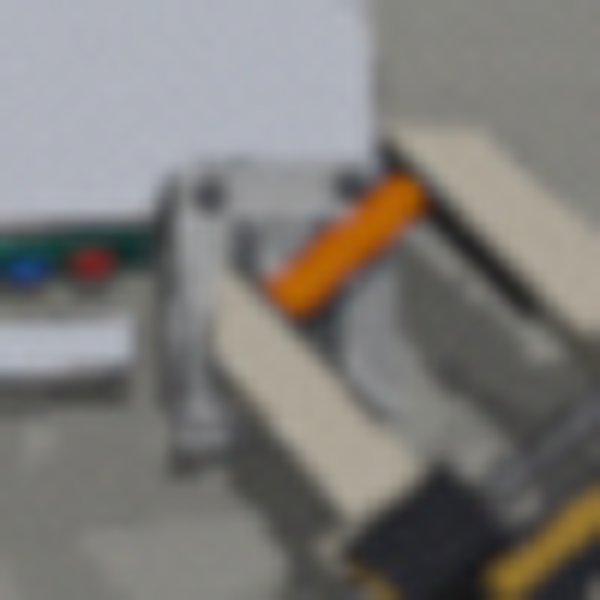

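```bash
sed -i 's/^HOLE=.*;/HOLE=np.array([.633,-.1188,.148]);/' h.py; python3 - <<'E'
from h import *
plan([(*fin(-.006),4)],30)
E
```

```text
4
[[30.0,-0.1,-5.6,1.3,-0.0,-0.0,0.0],[30.0,-0.1,-5.7,1.3,-0.0,-0.0,0.0],[30.0,-0.1,-5.7,1.3,-0.0,-0.0,0.0],[30.0,-0.1,-5.7,1.3,-0.0,-0.0,0.0]]
```

>>> move_arm --pt "30 -0.4 -5.6 1.2 0 0 0" --pt "30 -0.3 -5.6 1.3 0 0 0" --pt "30 0 -5.6 1.3 0 0 0"

```text
time: 18.18
tool_pos: [0.641, -0.1128, 0.2252]
tool_rot: [1.841, 0.003, 2.27]
contact_force: [-0.1, -1.1, -0.9]
opening: 0.0396
```

```bash
cat >> h.py <<'E'
def tip():
    log(); s=robot.observe(); R=Ro.from_euler('xyz',s['tool_rot']); print('tip-hole mm',np.round((s['tool_pos']+R.apply(TIP)-HOLE)*1000,1),'ax',np.round(R.apply([0,-np.sin(AL),np.cos(AL)]),4),'F',np.round(s['contact_force'],1),'M',np.round(s['torque'],2))
E
python3 -c "
from h import *
tip()
plan([(*fin(-.012),2)],30)"
```

```text
18.18 [-0.802  0.63   1.818  1.449  1.319  2.286] [ 0.641  -0.1128  0.2252] [1.841 0.003 2.27 ] [-0.1 -1.1 -0.9]
tip-hole mm [ 0.5 -0.6  0.1] ax [ 5.e-04 -3.e-03 -1.e+00] F [-0.1 -1.1 -0.9] M [-0.35  0.47 -0.03]
2
[[30.0,0.3,-5.8,1.5,-0.001,0.0,0.001],[30.0,0.3,-5.8,1.5,-0.001,0.0,0.001]]
```

>>> move_arm --pt "30 0.3 -4 1 0 0 0" --pt "30 0.2 -4 1 0 0 0"

```text
time: 18.42
tool_pos: [0.6409, -0.113, 0.2167]
tool_rot: [1.84, 0.003, 2.268]
contact_force: [2.2, -1.0, 1.6]
opening: 0.0393
```

```bash
python3 -c "
from h import *
tip()
plan([(*fin(-.016),2)],30)"
```

```text
18.43 [-0.802  0.646  1.823  1.455  1.317  2.265] [ 0.6409 -0.113   0.2167] [1.84  0.003 2.268] [ 2.2 -1.   1.6]
tip-hole mm [ 0.5 -0.8 -8.4] ax [ 0.0016 -0.0028 -1.    ] F [ 2.2 -1.   1.6] M [-0.23 -0.18 -0.44]
2
[[30.0,0.3,-3.6,1.0,-0.0,0.001,0.001],[30.0,0.3,-3.6,1.0,-0.0,0.001,0.001]]
```

>>> move_arm --pt "30 -0.4 -3 1.3 0 0 0" --pt "30 0 -3 0.8 0 0 0"

```text
time: 18.68
tool_pos: [0.6417, -0.1133, 0.2101]
tool_rot: [1.84, 0.004, 2.268]
contact_force: [0.3, -0.3, -1.8]
opening: 0.0397
```

```bash
python3 -c "
from h import *
tip()"
```

```text
18.68 [-0.802  0.658  1.824  1.46   1.315  2.25 ] [ 0.6417 -0.1133  0.2101] [1.84  0.004 2.268] [ 0.3 -0.3 -1.8]
tip-hole mm [  1.3  -1.1 -15.1] ax [ 0.0021 -0.0032 -1.    ] F [ 0.3 -0.3 -1.8] M [-0.39  0.39 -0.06]
```

>>> move_arm --pt "30 0 -4 1.1 0 0 0" --pt "30 0 -4 1.1 0 0 0"

```text
time: 18.92
tool_pos: [0.6417, -0.1133, 0.2012]
tool_rot: [1.84, 0.004, 2.268]
contact_force: [1.9, -0.6, -0.6]
opening: 0.0391
```

```bash
python3 -c "
from h import *
tip()"
```

```text
18.93 [-0.801  0.675  1.827  1.464  1.312  2.23 ] [ 0.6417 -0.1133  0.2012] [1.84  0.004 2.268] [ 1.9 -0.6 -0.6]
tip-hole mm [  1.3  -1.1 -24. ] ax [ 0.0019 -0.0034 -1.    ] F [ 1.9 -0.6 -0.6] M [-0.39  0.37 -0.14]
```

>>> move_arm --pt "30 -0.3 -4 1.4 0 0 0" --pt "30 0 -4 1.1 0 0 0"

```text
time: 19.18
tool_pos: [0.6419, -0.1131, 0.1919]
tool_rot: [1.841, 0.003, 2.269]
contact_force: [0.7, -1.0, -1.0]
opening: 0.0398
```

```bash
python3 -c "
from h import *
tip()"
```

```text
19.18 [-0.801  0.692  1.83   1.469  1.31   2.211] [ 0.6419 -0.1131  0.1919] [1.841 0.003 2.269] [ 0.7 -1.  -1. ]
tip-hole mm [  1.5  -0.9 -33.3] ax [ 0.0011 -0.0031 -1.    ] F [ 0.7 -1.  -1. ] M [-0.42  0.43 -0.06]
```

>>> move_arm --pt "30 0 -4.5 1.2 0 0 0" --pt "48 0 0 0 0 0 0" --pt "60 0 0 0 0 0 0" --pt "70 0 0 0 0 0 0"

```text
time: 19.68
tool_pos: [0.6418, -0.1129, 0.1869]
tool_rot: [1.84, 0.003, 2.269]
contact_force: [0.9, -0.4, -0.5]
opening: 0.0632
```

```bash
python3 -c "
from h import *
tip()
c=snap('wrist','w11.png');c=snap('side','s11.png');u,v=238,149
A=c['img'][v-50:v+30,u-50:u+50,::-1]; cv2.imwrite('pics/s11c.png',cv2.resize(A,None,fx=7,fy=7,interpolation=cv2.INTER_CUBIC))"
```

```text
19.68 [-0.801  0.702  1.831  1.472  1.31   2.2  ] [ 0.6418 -0.1129  0.1869] [1.84  0.003 2.269] [ 0.9 -0.4 -0.5]
tip-hole mm [  1.4  -0.6 -38.3] ax [ 0.0013 -0.0023 -1.    ] F [ 0.9 -0.4 -0.5] M [-0.27  0.43  0.02]
```

View pics/w11.png

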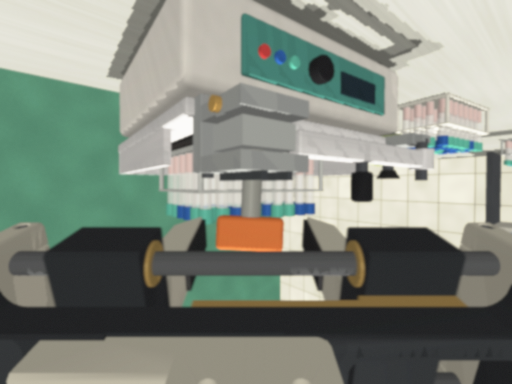

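View pics/s11c.png

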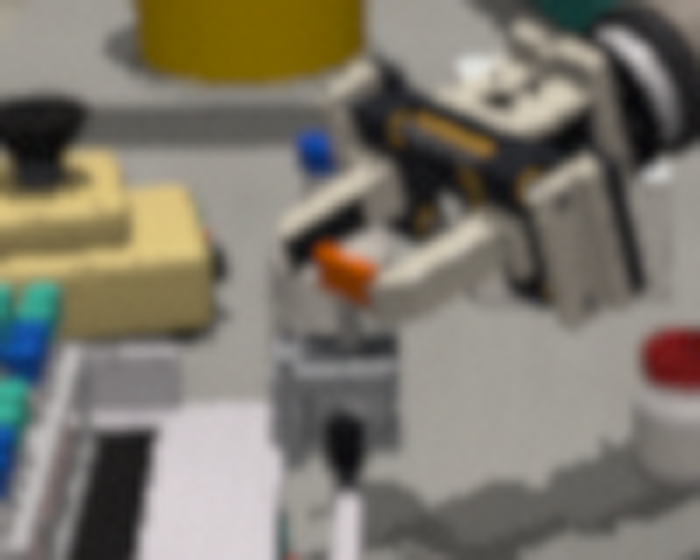

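>>> move_arm --pt "75 0 0 0 0 0 0" --pt "75 0 0 -20 0 0 0" --pt "75 0 0 -35 0 0 0" --pt "75 0 0 -40 0 0 0" --pt "75 0 40 -10 0 0 0" --pt "75 0 45 0 0 0 0" --pt "75 0 45 0 0 0 0"

```text
time: 20.65
tool_pos: [0.5883, -0.1577, 0.3417]
tool_rot: [1.84, -0.005, 2.267]
contact_force: [-0.4, -0.3, 0.1]
opening: 0.075
```

```bash
python3 - <<'E'
from h import *
log()
q0=robot.observe()['qpos']
q,e=fk.ik(np.r_[.60,-.13,.32],down(-2.44),[-.4,.3,1.5,0,1.2,2.2]); print(np.round(q,3),e)
jplan(q,12,75)
for n in('side','top'):
    c=snap(n,n+'12.png')
    u,v=(238,149) if n=='side' else (327,172); A=c['img'][v-50:v+30,u-50:u+50,::-1]; cv2.imwrite('pics/'+n+'12c.png',cv2.resize(A,None,fx=7,fy=7,interpolation=cv2.INTER_CUBIC))
E
```

```text
20.65 [-0.94   0.43   1.754  1.311  1.471  2.537] [ 0.5883 -0.1577  0.3417] [ 1.84  -0.005  2.267] [-0.4 -0.3  0.1]
[-0.338  0.468  1.076  0.     1.597  2.102] 5.434789192218953e-11
1 [ 0.587 -0.134  0.329] tip [ 0.579 -0.15   0.254]
2 [ 0.583 -0.115  0.317] tip [ 0.578 -0.14   0.244]
3 [ 0.579 -0.1    0.305] tip [ 0.577 -0.135  0.236]
4 [ 0.575 -0.091  0.295] tip [ 0.577 -0.134  0.23 ]
5 [ 0.571 -0.087  0.286] tip [ 0.578 -0.136  0.226]
6 [ 0.569 -0.086  0.28 ] tip [ 0.582 -0.141  0.226]
7 [ 0.569 -0.089  0.277] tip [ 0.588 -0.148  0.23 ]
8 [ 0.57  -0.095  0.277] tip [ 0.596 -0.157  0.237]
9 [ 0.575 -0.103  0.281] tip [ 0.607 -0.166  0.248]
10 [ 0.581 -0.112  0.29 ] tip [ 0.62  -0.174  0.264]
11 [ 0.59  -0.121  0.303] tip [ 0.634 -0.182  0.284]
12 [ 0.6  -0.13  0.32] tip [ 0.65  -0.189  0.309]
[[75.0,19.4,-8.2,17.0,0.086,0.104,-0.113],[75.0,16.2,-6.4,15.0,0.085,0.101,-0.114],[75.0,13.0,-5.0,12.7,0.084,0.098,-0.114],[75.0,9.7,-4.1,10.1,0.083,0.095,-0.114],[75.0,6.6,-3.7,7.1,0.083,0.092,-0.114],[75.0,3.7,-3.7,3.9,0.084,0.089,-0.112],[75.0,1.1,-4.2,0.5,0.085,0.086,-0.11],[75.0,-1.1,-5.1,-3.1,0.086,0.083,-0.107],[75.0,-2.9,-6.4,-6.9,0.087,0.08,-0.103],[75.0,-4.0,-7.9,-10.7,0.089,0.077,-0.099],[75.0,-4.6,-9.6,-14.5,0.09,0.075,-0.093],[75.0,-4.6,-11.4,-18.2,0.092,0.073,-0.087]]
```

View pics/side12c.png

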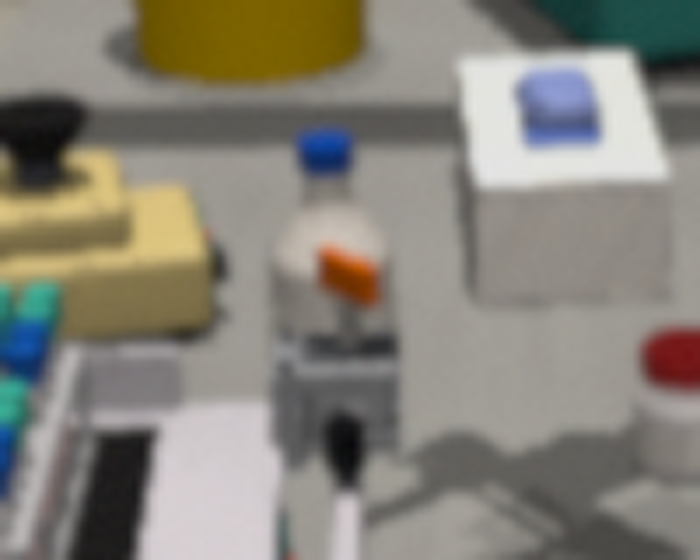

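View pics/top12c.png

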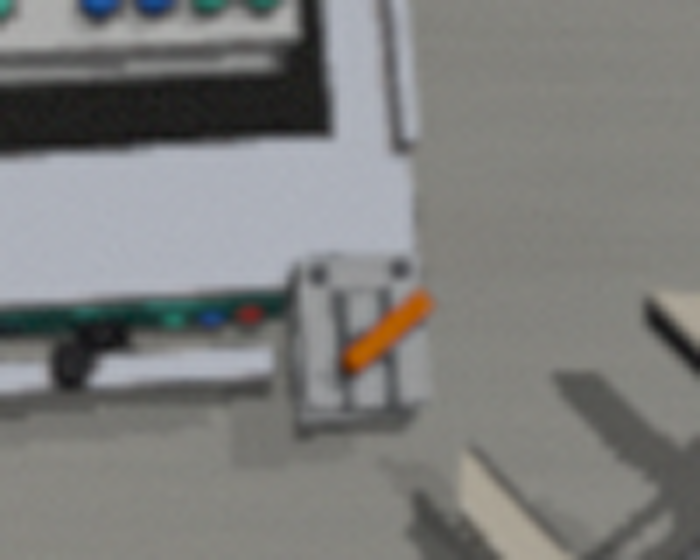

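>>> move_arm --pt "75 19 -8 17 0.086 0.104 -0.113" --pt "75 16 -6.4 15 0.085 0.101 -0.114" --pt "75 13 -5 12.7 0.084 0.098 -0.114" --pt "75 9.7 -4 8 0.083 0.095 -0.114" --pt "75 6.6 -3.7 4 0.083 0.092 -0.114" --pt "75 3.7 -3.7 1 0.084 0.089 -0.112" --pt "75 1 -4 -1 0.085 0.086 -0.11" --pt "75 -1 -5 -4 0.086 0.083 -0.107" --pt "75 -3 -6.4 -7 0.087 0.08 -0.103" --pt "75 -4 -8 -10.7 0.089 0.077 -0.099" --pt "75 -4.6 -9.6 -14.5 0.09 0.075 -0.093" --pt "75 -4.6 -11 -18 0.092 0.073 -0.087"

```text
time: 22.25
tool_pos: [0.5947, -0.1354, 0.3208]
tool_rot: [-3.119, -0.04, -2.392]
contact_force: [-0.2, -0.5, -0.4]
opening: 0.075
```

```bash
python3 - <<'E'
from h import *
log()
plan([(np.r_[.60,-.16,.28],down(-2.44),6)],40)
c=snap('wrist','w13.png')
E
```

```text
22.25 [-0.326  0.463  1.084 -0.045  1.594  2.065] [ 0.5947 -0.1354  0.3208] [-3.119 -0.04  -2.392] [-0.2 -0.5 -0.4]
6
[[40.0,1.9,-3.5,7.0,-0.004,-0.007,0.008],[40.0,1.9,-3.5,6.9,-0.004,-0.007,0.008],[40.0,1.9,-3.5,6.9,-0.004,-0.007,0.008],[40.0,1.9,-3.6,6.9,-0.004,-0.007,0.008],[40.0,1.9,-3.6,6.8,-0.004,-0.007,0.008],[40.0,2.0,-3.7,6.8,-0.004,-0.007,0.008]]
```

View pics/w13.png

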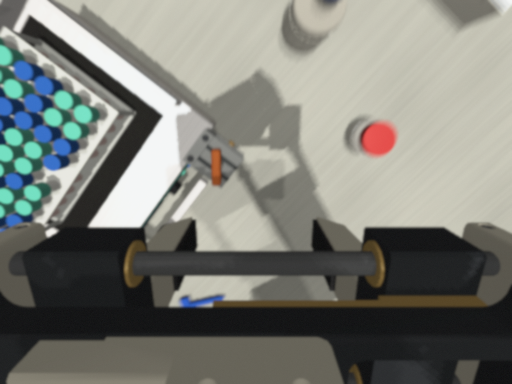

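```bash
python3 - <<'E'
from h import *
c=robot.read_camera('wrist')
m=cv2.inRange(cv2.cvtColor(c['img'],cv2.COLOR_RGB2HSV),(3,150,90),(20,255,255)); m[:130]=0;m[200:]=0
ys,xs=np.nonzero(m); print(len(xs),xs.mean(),ys.min(),ys.max(),xs.min(),xs.max()); print(atz(c,xs.mean(),(ys.min()+ys.max())/2,.194))
plan([(np.r_[.6344,-.1194,.25],down(-2.443),5)],40)
E
```

```text
274 217.74452554744525 152 185 214 222
[ 0.63433287 -0.12453568  0.194     ]
5
[[40.0,-8.1,-2.9,14.3,-0.005,-0.007,0.01],[40.0,-8.0,-2.8,14.3,-0.005,-0.007,0.01],[40.0,-7.9,-2.8,14.4,-0.005,-0.007,0.01],[40.0,-7.9,-2.8,14.4,-0.005,-0.007,0.01],[40.0,-7.8,-2.8,14.5,-0.005,-0.007,0.01]]
```

>>> move_arm --pt "40 -8 -3 14.3 -0.005 -0.007 0.01" --pt "40 -8 -3 14.3 -0.005 -0.007 0.01" --pt "40 -8 -3 14.4 -0.005 -0.007 0.01" --pt "40 -8 -3 14.4 -0.005 -0.007 0.01" --pt "40 -8 -3 14 -0.005 -0.007 0.01" --pt "40 0 0 0 0 0 0"

```text
time: 23.1
tool_pos: [0.6348, -0.1198, 0.2388]
tool_rot: [3.126, 0.0, -2.452]
contact_force: [-0.0, -0.4, 0.4]
opening: 0.0401
```

```bash
python3 - <<'E'
from h import *
log()
plan([(np.r_[.6344,-.1194,.215],down(-2.443),3)],40)
c=snap('wrist','w14.png')
print(proj(c,[.6344,-.1194,.196]))
E
```

```text
23.1 [-0.309  0.572  1.119  0.009  1.463  2.142] [ 0.6348 -0.1198  0.2388] [ 3.126  0.    -2.452] [-0.  -0.4  0.4]
3
[[40.0,0.0,0.0,7.9,0.005,0.0,-0.003],[40.0,0.0,0.1,7.9,0.005,0.0,-0.003],[40.0,0.0,0.1,7.9,0.005,0.0,-0.003]]
(np.float64(253.20537576611554), np.float64(209.12162398632498))
```

View pics/w14.png

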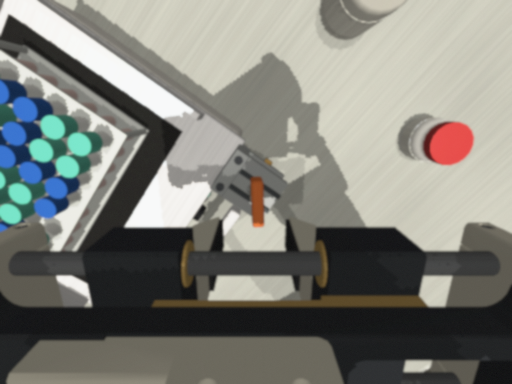

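```bash
python3 - <<'E'
from h import *
c=robot.read_camera('wrist')
A=c['img'][140:240,200:310,::-1].copy(); A=cv2.resize(A,None,fx=7,fy=7,interpolation=cv2.INTER_CUBIC)
for p,col in(([.6344,-.1194,.148],(0,255,0)),([.6344,-.1194,.176],(255,255,0)),([.6344,-.1194,.196],(255,0,0))):
    u,v=proj(c,p); cv2.circle(A,(int((u-200+.5)*7),int((v-140+.5)*7)),5,col,2); print(u,v)
d=np.array([.643,-.766,0])*.02
for s in(-1,1): u,v=proj(c,np.array([.6344,-.1194,.196])+s*d); print('end',u,v); cv2.circle(A,(int((u-200+.5)*7),int((v-140+.5)*7)),5,(0,0,0),2)
cv2.imwrite('pics/w14c.png',A)
E
```

```text
253.44022500666978 190.94822501929602
253.3191247354348 200.5945190446614
253.21410449197478 208.95995156351046
end 253.43811585127486 231.45713032835002
end 252.97739596304365 185.18761203946036
```

View pics/w14c.png

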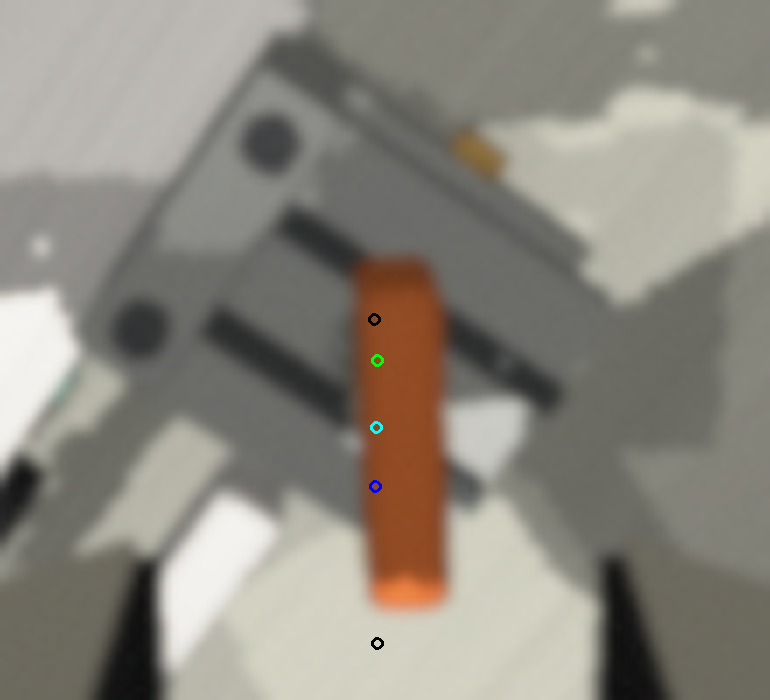

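```bash
python3 - <<'E'
from h import *
import cv2
for n,f,box in(('top','top12.png',(310,350,155,190)),('side','side12.png',(225,250,125,150))):
    c=robot.read_camera(n); im=cv2.imread('pics/'+f)[:,:,::-1]
    m=cv2.inRange(cv2.cvtColor(np.ascontiguousarray(im),cv2.COLOR_RGB2HSV),(5,150,90),(20,255,255)); M=np.zeros_like(m); x0,x1,y0,y1=box; M[y0:y1,x0:x1]=m[y0:y1,x0:x1]
    ys,xs=np.nonzero(M); print(n,len(xs),xs.mean(),ys.mean(),xs.min(),xs.max(),ys.min(),ys.max())
    for z in(.196,.186,.176): print(z,np.round(proj(c,[.6344,-.1194,z]),1))
    print('y-5',np.round(proj(c,[.6344,-.1244,.196]),1))
    d=np.array([.643,-.766,0])*.02
    print([np.round(proj(c,np.array([.6344,-.1194,z])+s*d),1) for s in(-1,1) for z in(.176,.196)])
E
```

```text
top 46 331.60869565217394 169.1304347826087 326 337 164 174
0.196 [329.7 168.4]
0.186 [329.2 169. ]
0.176 [328.7 169.6]
y-5 [331.6 168.4]
[array([323. , 174.4]), array([323.9, 173.1]), array([334.4, 164.9]), array([335.5, 163.6])]
side 42 237.42857142857142 138.0952380952381 234 241 135 141
0.196 [237.  135.1]
0.186 [237.2 138. ]
0.176 [237.3 140.9]
y-5 [237.2 134.5]
[array([240.9, 142.8]), array([240.6, 137. ]), array([233.9, 139. ]), array([233.6, 133.3])]
```

>>> move_arm --pt "40 1 -1 12 0.008 0 -0.004" --pt "40 0 -1 12 0.007 0 -0.004" --pt "40 0 0 12 0 0 0" --pt "40 0 0 10 0 0 0" --pt "40 0 0 6 0 0 0" --pt "40 0 0 0 0 0 0"

```text
time: 24.05
tool_pos: [0.6355, -0.1222, 0.1868]
tool_rot: [-3.136, 0.003, -2.443]
contact_force: [-0.6, 1.0, 0.2]
opening: 0.0398
```

```bash
python3 - <<'E'
from h import *
log()
c=snap('wrist','w15.png')
A=c['img'][160:270,190:320,::-1].copy(); A=cv2.resize(A,None,fx=6,fy=6,interpolation=cv2.INTER_CUBIC);cv2.imwrite('pics/w15c.png',A)
c=snap('side','s15.png');u,v=238,149
A=c['img'][v-50:v+30,u-50:u+50,::-1]; cv2.imwrite('pics/s15c.png',cv2.resize(A,None,fx=7,fy=7,interpolation=cv2.INTER_CUBIC))
E
```

```text
24.05 [-0.308  0.595  1.221 -0.     1.319  2.135] [ 0.6355 -0.1222  0.1868] [-3.136e+00  3.000e-03 -2.443e+00] [-0.6  1.   0.2]
```

View pics/w15c.png

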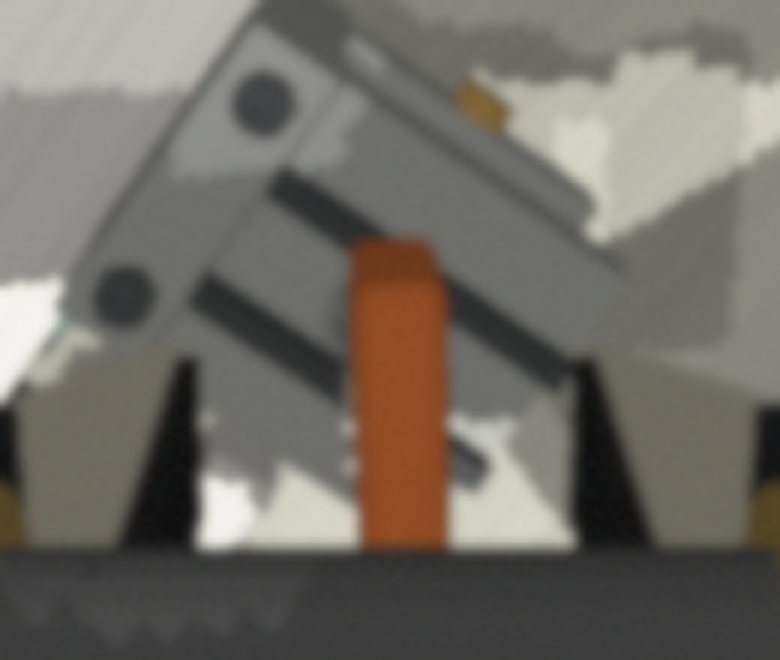

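View pics/s15c.png

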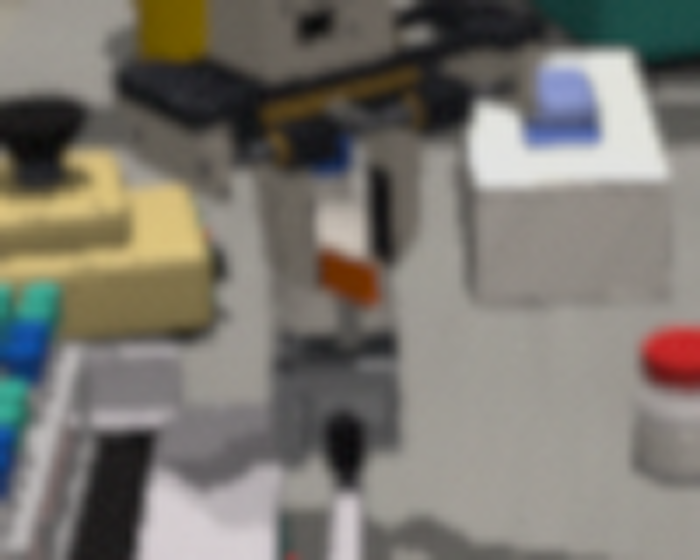

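```bash
python3 - <<'E'
from h import *
c=robot.read_camera('wrist'); s=robot.observe(); R=Ro.from_euler('xyz',s['tool_rot'])
for u,v,z in((256.6,207,.196),(256.2,199.8,.176)):
    q=atz(c,u,v,z); print(q,np.round(R.inv().apply(q-s['tool_pos'])*1000,1))
# hole via ribs midpoint
pts=[(285,180),(565,375),(205,285),(485,470)]
print(np.mean([atz(c,190+(x+.5)/6-.5,160+(y+.5)/6-.5,.153) for x,y in pts],0))
E
```

```text
[ 0.64737099 -0.13970485  0.196     ] [  2.4 -20.7  -8. ]
[ 0.64614184 -0.13798443  0.176     ] [  2.3 -18.5  12. ]
[ 0.63466852 -0.12197486  0.153     ]
```

>>> move_arm --pt "25 0.7 1 0 0 0 0" --pt "8 0 0 0 0 0 0" --pt "5 0 0 0 0 0 0" --pt "5 0 0 0 0 0 0" --newtons 10

```text
time: 24.7
tool_pos: [0.6351, -0.1222, 0.189]
tool_rot: [-3.133, 0.005, -2.443]
contact_force: [-0.9, -0.1, -0.1]
opening: 0.0097
```

```bash
python3 - <<'E'
from h import *
log(); print(robot.observe()['torque'])
E
```

```text
24.7 [-3.080e-01  5.900e-01  1.223e+00 -1.000e-03  1.318e+00  2.135e+00] [ 0.6351 -0.1222  0.189 ] [-3.133  0.005 -2.443] [-0.9 -0.1 -0.1]
[0.03685183 0.05136223 0.03932965]
```

>>> move_arm --pt "5 0 0 0 0 0 -0.12" --pt "5 0 0 0 0 0 -0.12"

```text
time: 24.95
tool_pos: [0.6351, -0.1221, 0.1889]
tool_rot: [-3.132, 0.003, -2.197]
contact_force: [0.4, -0.3, -0.5]
opening: 0.0098
```

```bash
python3 - <<'E'
from h import *
log(); print(robot.observe()['torque'])
E
```

```text
24.95 [-0.308  0.59   1.223 -0.     1.318  1.888] [ 0.6351 -0.1221  0.1889] [-3.132e+00  3.000e-03 -2.197e+00] [ 0.4 -0.3 -0.5]
[ 0.14420046 -0.0673551  -0.0121246 ]
```

>>> move_arm --pt "5 0 0 0 0 0 -0.12" --pt "5 0 0 0 0 0 -0.12" --pt "5 0 0 0 0 0 -0.12" --pt "5 0 0 0 0 0 -0.12" --pt "5 0 0 0 0 0 -0.12" --pt "5 0 0 0 0 0 -0.1"

```text
time: 25.7
tool_pos: [0.6363, -0.1209, 0.1888]
tool_rot: [-3.13, -0.002, -1.472]
contact_force: [0.9, -0.0, -0.4]
opening: 0.0097
```

```bash
python3 - <<'E'
from h import *
log(); print(robot.observe()['torque'])
c=snap('wrist','w16.png')
A=c['img'][140:270,190:320,::-1].copy(); A=cv2.resize(A,None,fx=5.5,fy=5.5,interpolation=cv2.INTER_CUBIC);cv2.imwrite('pics/w16c.png',A)
E
```

```text
25.7 [-0.307  0.591  1.223  0.003  1.316  1.165] [ 0.6363 -0.1209  0.1888] [-3.130e+00 -2.000e-03 -1.472e+00] [ 0.9 -0.  -0.4]
[ 0.25958736 -0.03494598  0.01397059]
```

View pics/w16c.png

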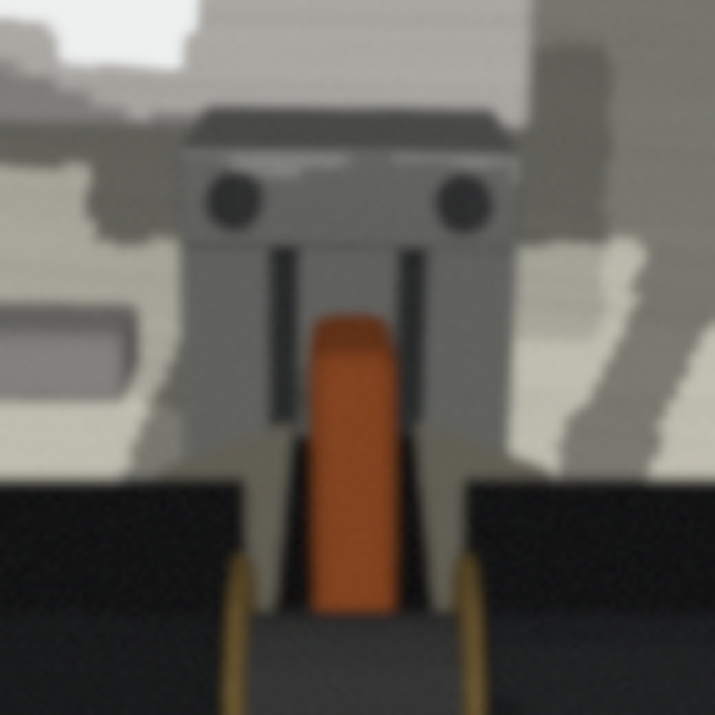

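```bash
python3 - <<'E'
from h import *
c=robot.read_camera('wrist')
P=lambda x,y,z=.153:atz(c,190+(x+.5)/5.5-.5,140+(y+.5)/5.5-.5,z)
for a,b in(((283,415),(285,250)),((413,415),(412,250)),((181,470),(181,250)),((510,440),(518,250))):
    A,B=P(*a),P(*b); print(A,B,np.arctan2(*(B-A)[1::-1]))
E
```

```text
[ 0.63313877 -0.11144839  0.153     ] [ 0.6572653  -0.10956041  0.153     ] 0.07809406962812099
[ 0.63501771 -0.12978455  0.153     ] [ 0.65904529 -0.12690991  0.153     ] 0.11907338203897672
[ 0.62326488 -0.09765844  0.153     ] [ 0.65580791 -0.09535522  0.153     ] 0.0706567458032041
[ 0.63264706 -0.1439665   0.153     ] [ 0.66053118 -0.14139293  0.153     ] 0.09203438576591874
```

>>> move_arm --pt "5 0 0 0 0 0 0.02" --pt "5 0 0 0 0 0 0" --pt "5 0 0 3 0 0 0" --pt "5 0 0 4 0 0 0" --newtons 45

```text
time: 26.3
tool_pos: [0.6368, -0.1213, 0.1847]
tool_rot: [-3.127, -0.004, -1.502]
contact_force: [-4.8, 1.1, 15.3]
opening: 0.0088
```

>>> move_arm --pt "5 0 0 4 0 0 0" --pt "5 0 0 4 0 0 0"

```text
time: 26.55
tool_pos: [0.6369, -0.1214, 0.1831]
tool_rot: [-3.122, -0.006, -1.503]
contact_force: [-9.2, 3.2, 22.0]
opening: 0.0091
```

>>> move_arm --pt "5 -0.4 1.5 -1 -0.012 0 0" --pt "5 -0.4 1 0 -0.008 0 0" --pt "5 0 0 0 0 0 0"

```text
time: 26.92
tool_pos: [0.6354, -0.1206, 0.1844]
tool_rot: [-3.14, -0.006, -1.504]
contact_force: [1.2, 0.8, 0.8]
opening: 0.0089
```

```bash
python3 - <<'E'
from h import *
log(); print(robot.observe()['torque'])
c=snap('side','s17.png');u,v=238,149
A=c['img'][v-50:v+30,u-50:u+50,::-1]; cv2.imwrite('pics/s17c.png',cv2.resize(A,None,fx=7,fy=7,interpolation=cv2.INTER_CUBIC))
E
```

```text
26.93 [-0.303  0.598  1.223 -0.005  1.317  1.202] [ 0.6354 -0.1206  0.1844] [-3.14  -0.006 -1.504] [1.2 0.8 0.8]
[ 0.22992172 -0.51873169  0.02215014]
```

View pics/s17c.png

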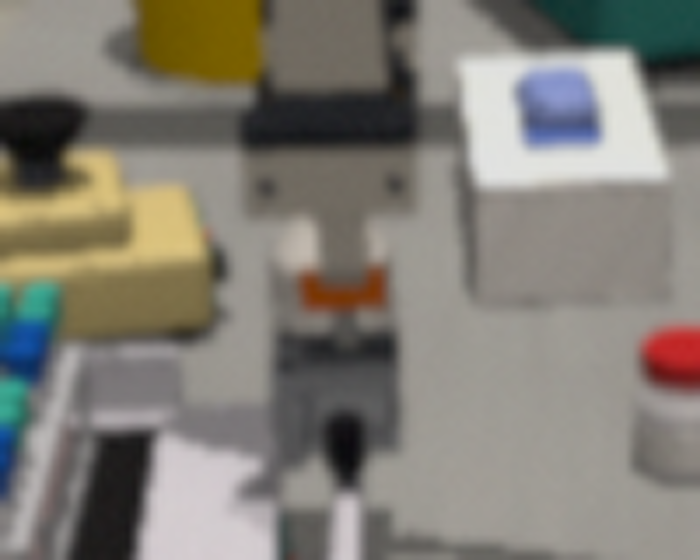

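>>> move_arm --pt "5 0 0.4 3 0 0.003 0" --pt "5 0 0 4 0 0 0"

```text
time: 27.22
tool_pos: [0.6357, -0.1208, 0.1784]
tool_rot: [-3.137, -0.01, -1.504]
contact_force: [-0.5, 2.2, 5.9]
opening: 0.0094
```

>>> move_arm --pt "5 0 0 4 0 0.006 0" --pt "5 0 0 4 0 0 0"

```text
time: 27.48
tool_pos: [0.6354, -0.1206, 0.1707]
tool_rot: [-3.137, -0.016, -1.504]
contact_force: [-0.0, 1.5, 3.7]
opening: 0.0089
```

>>> move_arm --pt "5 0 0 3 0 0 0" --pt "5 0 0 3 0 0 0"

```text
time: 27.72
tool_pos: [0.6351, -0.1204, 0.1647]
tool_rot: [-3.138, -0.016, -1.504]
contact_force: [0.8, 1.3, 4.9]
opening: 0.0093
```

```bash
python3 - <<'E'
from h import *
log(); print(robot.observe()['torque'])
c=snap('side','s18.png');u,v=238,149
A=c['img'][v-50:v+30,u-50:u+50,::-1]; cv2.imwrite('pics/s18c.png',cv2.resize(A,None,fx=7,fy=7,interpolation=cv2.INTER_CUBIC))
E
```

```text
27.73 [-0.299  0.61   1.257 -0.014  1.266  1.209] [ 0.6351 -0.1204  0.1647] [-3.138 -0.016 -1.504] [0.8 1.3 4.9]
[ 0.41911714 -0.23310166 -0.02246423]
```

View pics/s18c.png

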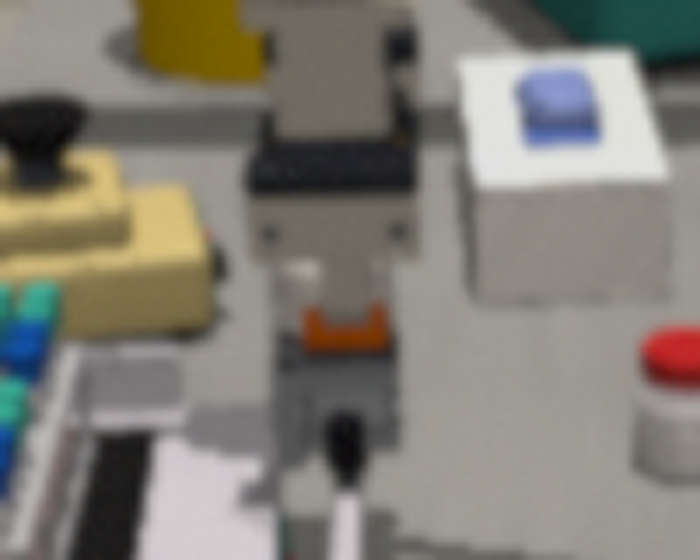

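>>> move_arm --pt "5 0 0 2.5 0 0 0" --pt "5 0 0 2.5 0 0 0"

```text
time: 28.02
tool_pos: [0.6349, -0.1205, 0.1623]
tool_rot: [-3.137, -0.017, -1.504]
contact_force: [-6.6, 3.1, 23.2]
opening: 0.0089
```

>>> move_arm --pt "5 0 0 2.5 0 0 0" --pt "5 0 0 2.5 0 0 0"

```text
time: 28.28
tool_pos: [0.6348, -0.1205, 0.1623]
tool_rot: [-3.133, -0.018, -1.504]
contact_force: [-4.4, 3.6, 15.5]
opening: 0.0093
```

```bash
python3 - <<'E'
from h import *
log(); print(robot.observe()['torque'])
c=snap('side','s19.png');u,v=238,149
A=c['img'][v-40:v+20,u-30:u+30,::-1]; cv2.imwrite('pics/s19c.png',cv2.resize(A,None,fx=10,fy=10,interpolation=cv2.INTER_CUBIC))
for z in (.148,.153,.168): print(z,proj(c,[.6344,-.1194,z]))
c=snap('wrist','w19.png')
A=c['img'][140:270,190:320,::-1].copy(); A=cv2.resize(A,None,fx=5.5,fy=5.5,interpolation=cv2.INTER_CUBIC);cv2.imwrite('pics/w19c.png',A)
E
```

```text
28.27 [-0.299  0.608  1.266 -0.015  1.253  1.209] [ 0.6348 -0.1205  0.1623] [-3.133 -0.018 -1.504] [-4.4  3.6 15.5]
[0.6765412  0.60152023 0.00671838]
0.148 (np.float64(237.74846300369782), np.float64(148.73905422999653))
0.153 (np.float64(237.6767120399924), np.float64(147.34379516386335))
0.168 (np.float64(237.4597041739642), np.float64(143.1238909721767))
```

View pics/s19c.png

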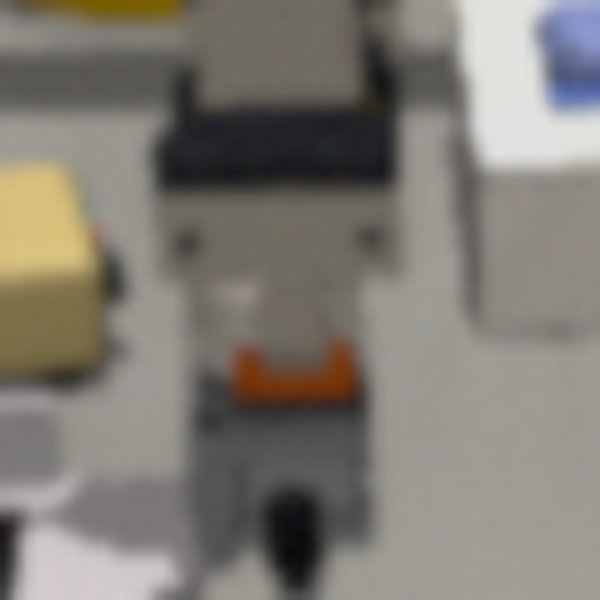

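View pics/w19c.png

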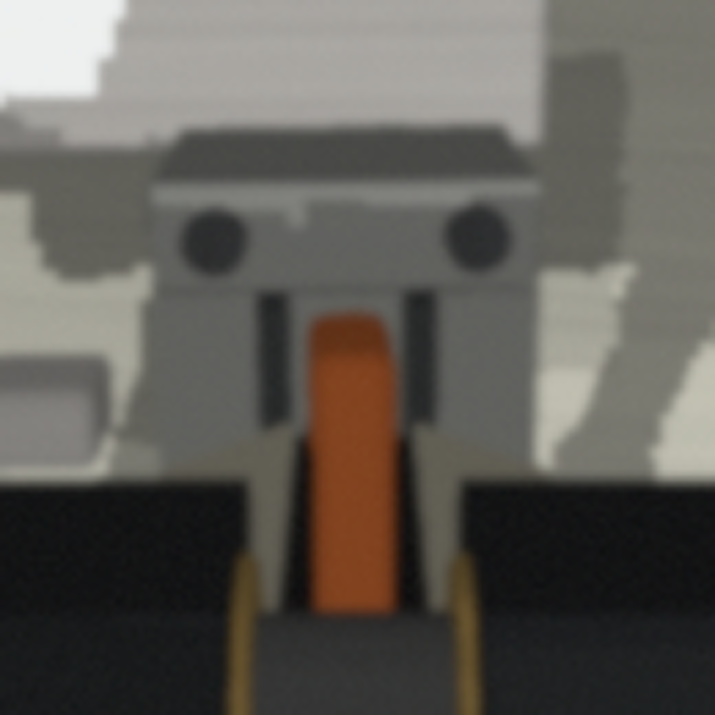

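>>> move_arm --pt "5 0 0 -0.5 0 0 0" --pt "20 0 0 0 0 0 0" --pt "30 0 0 0 0 0 0" --pt "30 0 0 -10 0 0.01 0" --pt "30 0 0 -20 0 0 0" --pt "0 0 0 -10 0 0 0" --pt "0 0 0 0 0 0 0" --pt "0 0 0 0 0 0 0"

```text
time: 29.38
tool_pos: [0.632, -0.1202, 0.2014]
tool_rot: [3.141, -0.029, -1.504]
contact_force: [0.8, 0.3, -0.6]
opening: 0.0047
```

```bash
python3 - <<'E'
from h import *
log(); print(robot.observe()['opening'])
c=snap('side','s20.png');u,v=238,149
A=c['img'][v-40:v+20,u-30:u+30,::-1]; cv2.imwrite('pics/s20c.png',cv2.resize(A,None,fx=10,fy=10,interpolation=cv2.INTER_CUBIC))
c=snap('wrist','w20.png')
A=c['img'][120:250,190:320,::-1].copy(); A=cv2.resize(A,None,fx=5.5,fy=5.5,interpolation=cv2.INTER_CUBIC);cv2.imwrite('pics/w20c.png',A)
E
```

```text
29.38 [-0.293  0.577  1.213 -0.028  1.342  1.217] [ 0.632  -0.1202  0.2014] [ 3.141 -0.029 -1.504] [ 0.8  0.3 -0.6]
0.004714157365406958
```

View pics/s20c.png

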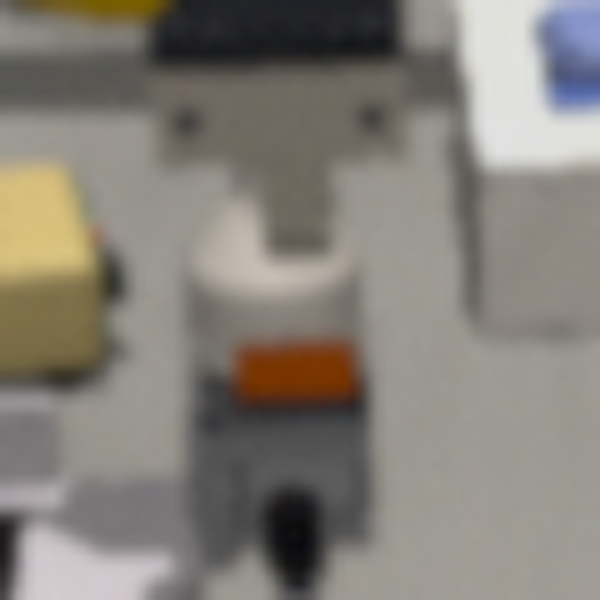

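View pics/w20c.png

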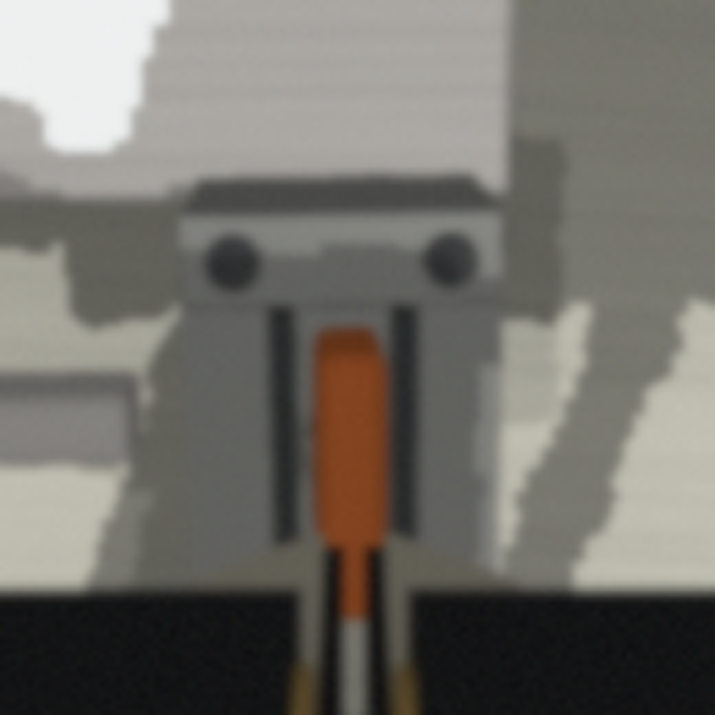

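>>> move_arm --pt "0 0 -2 0 0 -0.015 0" --pt "0 0 -0.5 12 0 -0.014 0" --pt "0 0 0 12 0 0 0" --pt "0 0 0 4 0 0 0"

```text
time: 29.98
tool_pos: [0.634, -0.1202, 0.1697]
tool_rot: [3.139, 0.003, -1.504]
contact_force: [-0.1, -0.0, 0.2]
opening: 0.0004
```

>>> move_arm --pt "0 0 0 3 0 0 0" --pt "0 0 0 3 0 0 0"

```text
time: 30.22
tool_pos: [0.6338, -0.1203, 0.1682]
tool_rot: [3.141, 0.002, -1.504]
contact_force: [-8.0, 1.3, 22.1]
opening: 0.0003
```

>>> move_arm --pt "0 0 0 -10 0 0 0" --pt "0 0 0 -40 0 0 0" --pt "0 0 20 -40 0 0 0" --pt "0 0 50 -20 0 0 0" --pt "0 0 60 0 0 0 0" --pt "0 0 50 0 0 0 0" --pt "0 0 0 0 0 0 0"

```text
time: 31.1
tool_pos: [0.4502, -0.1325, 0.2831]
tool_rot: [-3.138, -0.001, -1.503]
contact_force: [0.2, -0.2, 0.7]
opening: 0.0005
```

```bash
python3 - <<'E'
from h import *
log()
c=snap('top','t21.png'); A=c['img'][140:220,220:350,::-1]; cv2.imwrite('pics/t21c.png',cv2.resize(A,None,fx=6,fy=6,interpolation=cv2.INTER_CUBIC))
c=snap('side','s21.png'); A=c['img'][110:360,110:390,::-1]; cv2.imwrite('pics/s21c.png',cv2.resize(A,None,fx=2.3,fy=2.3,interpolation=cv2.INTER_CUBIC))
E
```

```text
31.1 [-0.45   0.195  1.568  0.     1.375  1.053] [ 0.4502 -0.1325  0.2831] [-3.138e+00 -1.000e-03 -1.503e+00] [ 0.2 -0.2  0.7]
```

View pics/t21c.png

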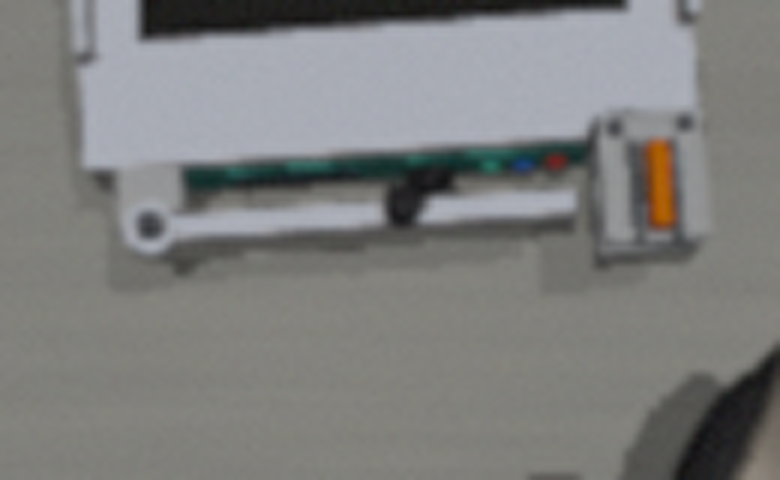

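View pics/s21c.png

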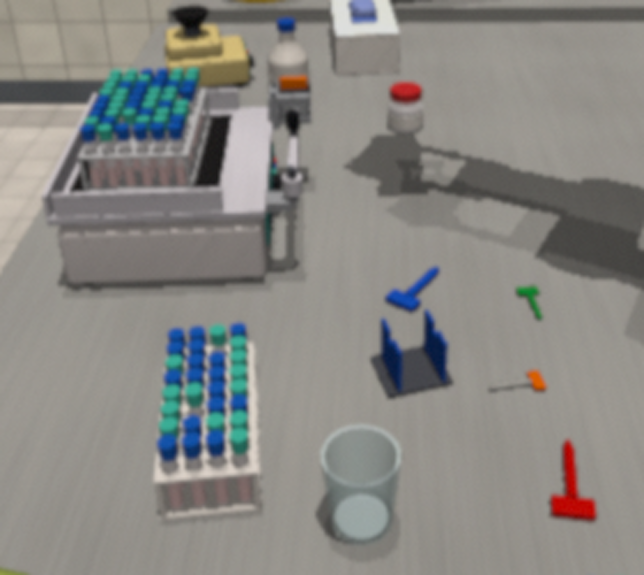

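The gate is shut, the pin's handle lies between the ribs, and the bystanders have not moved. I am handing in.

```bash
python3 -c "
from cell import robot
print(robot.hand_in())"
```

```text
the job is handed in; nothing more can be done
None
```

I shut the gate, started the lock pin in the fork's hole and let go of it. I then took it again from above by the handle, turned it in line with the ribs and pushed it past the catch to its seat. The job was handed in at about 31 s of the 72 s allowed, with the robot clear of everything.

**Gate:** on the first push the fingertips rode up level with the top of the bar, so I backed off, went lower and pushed again. It stopped moving under about 23 N (27 N with the upward part), and the last pictures show the bar in line with the fork.

**Pin start:** I lowered it to about 38 mm deep and let go. The side and top pictures then showed it standing upright on the catch.

**Pin seating:**
- The first push stalled at about 22 N with some sideways load. I relieved that by shifting about 2 mm, and the pin then went through without trouble.
- Pressing on the handle afterwards with shut fingers met firm contact at 168.2 mm. A seated pin should have its top at 168 mm.
- The last top picture shows the handle flat between the ribs.

**Bystanders:** the racks, jar, spray and beaker look unmoved in the last side picture.

**Measurements that disagreed:** the top camera placed things about 4–6 mm off in y compared with the wrist camera and the arm's own readings. I went by the wrist camera and the contact forces instead. The highest wrist force I saw was about 27 N, read only at the end of each move.

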